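# Clear the finished blocks over the rocker chute and load the scroll-saw die plate

### The arm

A 6-joint arm with a two-finger parallel gripper is mounted at the origin on the work surface. World frame = base frame: x ahead of the robot, y to its left, z up, the work surface at z = 0. Lengths are in m, angles in degrees, forces in N, time in s.
With the tool pointing down it reaches from about 0.35 to 0.875 m from the base axis. Payload 4.2 kg.
Tool frame: the origin (TCP) lies midway between the tips of the shut fingers; the grasp point (between the pads) lies 19 mm behind it (hold_point_z is the z of the grasp point in the tool frame, in m); z points along the fingers, y is the direction in which the jaws open and shut (so a half turn about z gives the same grasp; the last joint's range is limited). The gripper opens to 87 mm and grips with 3 to 60 N. Pads are 19 mm wide; open, the fingers measure 117 mm over their backs; the gripper's body (75 mm by 190 mm) begins 51 mm behind the grasp point.
Start: joints at [89.129, 22.042, 0.453, 0, -68.411, -14.817], TCP at [0.169, 0.602, 0.223] pointing down, gripper open.
Joint ranges: [-179.83, 179.83], [-69.29, 118.12], [-61.27, 80.66], [-181.25, 117.63], [-171.15, -9.14], [-177.46, 177.46]. Speed limits (degrees/s): [159.86, 159.86, 180, 180, 180, 180].

### API

Orientations are given as a 3x3 rotation matrix whose columns are the frame's x, y, z axes.
In Python, from station import * gives the robot as it stands. The module is installed in compiled form; this text tells all that it offers.
- The arm moves only by the tool jog_arm, never from a script. Its argument "moves" is a list of rows, each a list of 7 numbers: the closure, from -1 (fully open) to 1 (shut), then the shift along the tool's x, y, z in m, then the turn, a rotation vector about the tool's x, y, z in rad. In form: [[gripper, x, y, z, wx, wy, wz], ...]. A call has exactly 10 rows; each row is the pose to reach, as a shift and turn from the pose commanded when the call began, along the tool's axes at that moment; what a row does not reach only later rows make up. A row lasts 1/12 s, in which the tool goes at most 41.7 mm and 7.16 degrees, less where a joint would pass 70% of its speed; a pose out of reach is approached as far as the arm can. A call with a gripper value outside its range is refused whole. The fingers move at their own pace and stop on an object; the grip force is fixed at half the most. Time passes only in rows, so rows that repeat a pose let the fingers close, or fill a call up. It gives the time, the measured TCP pose, the force and the opening at its end, in the units of the state.
- sense(): the state, without advancing time (a new reading comes with each control period).
- capture(name): name is "side" or "top"; returns a dict with "frame" (384x512x3 uint8, red, green, blue), "fov_y" (degrees; the focal length in pixels is half the picture's height over the tangent of half this angle, whatever the lens; pixels are square), "cx", "cy" (the principal point, pixels), "world_from_camera" (4x4, takes a point from camera to world coordinates). Camera axes: x right, y down, z forward; pixel columns grow to the right and rows downward; lengths in m; the calibration is good to about 2 mm. A picture is of the moment at which its call begins. There is no depth.
- finish_job(): hands the job in, once; it reports no verdict.
The state is a dict: "time_s": time; "joints": joint angles; "joint_velocities": joint speeds; "effort": joint torques, N m; "tcp_pos": TCP position; "ee_rot": TCP orientation; "wrist_force": force on the tool from outside, world axes, zero at the start; "moment": the same for the moment, N m; "gripper_width": opening from 0.0 (shut) to 1.0 (fully open).
Only numpy, scipy, OpenCV 4.12 (cv2) and the standard library are available. Lean on these libraries where they do the work, as an engineer would, in place of code of your own. Each camera call takes 0.05 s, during which the arm holds its last target.

### The job

First send every finished wooden block on the bench, one by one, into the collecting box by setting it on the tilting tray of the rocker chute and letting its weight tip the tray; blocks may enter the box only off the tray, so never hold a block over or in the box itself. Only when all blocks are in the box, lay the fresh round blank flat and fully down in the round nest of the die plate and the fresh square blank in the square nest. Leave the tray swung back level and the other things on the bench where they are.

Things in the scene. Friction and masses are not known exactly. Their poses are not given: they have to be found in the camera images.
- block1_c (a point): Finished block: plain pale wood bar 80 x 36 x 36 mm, 0.06 to 0.105 kg, lying on its side on the bench; the point is its centre (18 mm up), its x axis runs along its length. Between 2 and 4 blocks are present (None = absent). All are alike
- block2_c (a point): Finished block: plain pale wood bar 80 x 36 x 36 mm, 0.06 to 0.105 kg, lying on its side on the bench; the point is its centre (18 mm up), its x axis runs along its length. Between 2 and 4 blocks are present (None = absent). All are alike
- block3_c (a point): Finished block: plain pale wood bar 80 x 36 x 36 mm, 0.06 to 0.105 kg, lying on its side on the bench; the point is its centre (18 mm up), its x axis runs along its length. Between 2 and 4 blocks are present (None = absent). All are alike
- block4_c (a point): Finished block: plain pale wood bar 80 x 36 x 36 mm, 0.06 to 0.105 kg, lying on its side on the bench; the point is its centre (18 mm up), its x axis runs along its length. Between 2 and 4 blocks are present (None = absent). All are alike
- disc_c (a point): Fresh round blank: wooden disc, 60 mm diameter, 32 mm thick, about 0.065 kg, lying flat; the point is its centre (16 mm up), z is its axis
- tile_c (a point): Fresh square blank: wooden square 60 x 60 mm, 32 mm thick, about 0.08 kg, lying flat; the point is its centre (16 mm up), x and y run parallel to its sides
- plate: Die plate: grey slab 110 (x) x 200 (y) x 22 mm, fixed to the bench, with a round and a square nest side by side along y, each 10 mm deep with a 2 mm chamfer at the mouth; origin at the centre of its underside, y runs from the square nest to the round nest
- round_nest (a point): Centre of the floor of the round nest (64 mm diameter), 12 mm above the bench and 10 mm below the plate's top; a seated disc has its centre 16 mm above this point and stands 22 mm proud of the plate
- square_nest (a point): Centre of the floor of the square nest (64 x 64 mm, sides parallel to the plate's x and y, given by this point's axes), 12 mm above the bench and 10 mm below the plate's top; a seated square blank has its centre 16 mm above this point and stands 22 mm proud of the plate
- rocker: Rocker chute, fixed to the bench: dark steel pedestal (190 mm high, 170 mm wide) with two pivot posts (250 mm high) on each side of a tilting tray, and a wooden collecting box joined to its far side; origin on the bench under the tray's pivot line, x points from the pivot towards the box, the way the parts run, y along the pivot
- tray_spot (a point): Where to set a block: a point on the tray's upper face, midway across, 65 mm from the pivot towards the box. The aluminium tray is 190 mm long (from 65 mm behind the pivot to 125 mm past it on the box side), 136 mm wide between its two 8 mm high side lips, open at the ends; polished and slippery; its upper face is level at rest, 235 mm above the bench. The point moves with the tray; its x axis points towards the box
- tray (a joint): Tilt of the tray, rad: 0 level at rest (held by a counterweight worth about 0.02 Nm), 0.88 fully tipped towards the box. The weight of one block released on the spot tips it; the block slides off into the box and the tray swings back by itself within about 2 s
- box_floor (a point): A point on the collecting box's floor, midway across, 180 mm out from the tray's pivot line and 8 mm above the bench; the box is 370 mm long (x, reaching from 165 mm on the tray's side of this point, under the tray, to 205 mm beyond it, with a fixed 45 degree steel slide below the tray; slide and floor are slippery) and 220 mm wide (y) inside, side walls 110 mm high, end wall 150 mm; x points away from the tray
- nut: Bystander, leave alone. Steel ring 28 mm across, 16 mm high; origin at the centre of its underside
- jar: Bystander, leave alone. Glass jar with lid, 56 mm across, 60 mm high; origin at the centre of its underside
- sander: Bystander, leave alone. Cork sanding block 50 x 100 x 35 mm; origin at the centre of its underside
- glue: Bystander, leave alone. White glue bottle, 56 mm across, 150 mm high; origin at the centre of its underside
- can: Bystander, leave alone. Steel can, 72 mm across, 85 mm high; origin at the centre of its underside
- driver: Bystander, leave alone. Screwdriver lying down; origin at about the middle of its length
- tape: Bystander, leave alone. Flat grey puck, 60 mm across, 25 mm high; origin at the centre of its underside
Mind the look-alikes: they are no part of the job. Leave any orange or purple look-alike of the part that bears block3_c alone.

How it is judged:
By the outcome, as a careful person would: the job done as asked, in the order asked, and still so for the second after the job is handed in, with the robot touching nothing.
Of block1, block2, block3, block4 only 2 to 4 are there at a start; the rules pass over those that are not, and their reading is None.
At some moment in a run one of block1, block2, block3, block4, disc, tile may be knocked a few centimetres aside while the robot is not near it.
Once in a run the grip may slacken for a moment while it holds something.
It also fails if it takes over 210 s, if anything falls off the work surface, if the arm or the gripper's body presses on something with over 40 N, if the wrist force passes 120 N, or if a joint passes its speed limit or range.

## Working session

There is one attempt and no reset: what is moved stays moved. The work goes in short steps, Python scripts to look and compute and a tool call to move; the robot and the scene stay as the last step left them, time stands still between calls to the robot, and variables do not carry over. Pictures are saved under pics/ and viewed, and the job is handed in when it is done.

Besides the shell and the picture viewer there is one more tool, called after ">>>" by a JSON object that holds its "method" and its "body", one argument or row to a line. jog_arm: Moves the arm, as the interface text tells. Its arguments: {"type":"object","properties":{"moves":{"type":"array"}},"required":["moves"]}

```bash
mkdir -p pics; python3 - <<'E'
from station import *
import cv2,numpy as np
for n in("side","top"):
    c=capture(n); cv2.imwrite(f"pics/{n}0.png",c["frame"][:,:,::-1]); np.save(f"{n}0.npy",c,allow_pickle=True)
    print(n,c["fov_y"],c["cx"],c["cy"],c.keys());print(np.round(c["world_from_camera"],4))
s=sense();print(s)
E
```

```text
side 44.30268722680249 262.996183796897 192.43799749404232 dict_keys(['frame', 'fov_y', 'cx', 'cy', 'world_from_camera'])
[[-0.9787 -0.1425  0.148   0.3127]
 [-0.2054  0.6859 -0.6981  0.9722]
 [-0.002  -0.7136 -0.7006  1.146 ]
 [ 0.      0.      0.      1.    ]]
top 49.859377439380744 257.027201087144 194.60882208194155 dict_keys(['frame', 'fov_y', 'cx', 'cy', 'world_from_camera'])
[[-0.0105 -0.9973  0.0725  0.438 ]
 [-0.9998  0.0094 -0.0148 -0.0274]
 [ 0.0141 -0.0727 -0.9973  1.4554]
 [ 0.      0.      0.      1.    ]]
{'time_s': 0.1, 'joints': array([ 8.91302315e+01,  2.20866379e+01,  3.89803986e-01, -2.30620845e-02,
       -6.84111727e+01, -1.48166715e+01]), 'joint_velocities': array([ 0.0102614 ,  0.005116  ,  0.28469716,  0.12516793, -0.02644654,
       -0.01798137]), 'effort': array([-4.26263159e-04, -3.91693604e+01,  1.87934822e+01,  4.23179224e+00,
        1.34464455e-02, -7.15157103e-05]), 'tcp_pos': array([0.16883124, 0.60122874, 0.22158685]), 'ee_rot': array([[ 9.62715638e-01, -2.70515135e-01, -4.02843882e-04],
       [-2.70515408e-01, -9.62713811e-01, -1.87914284e-03],
       [ 1.20513211e-04,  1.91805568e-03, -9.99998153e-01]]), 'wrist_force': array([-0.01565319,  0.08781026,  0.94520573]), 'moment': array([0.01152098, 0.02536654, 0.00511562]), 'gripper_width': 1.0008694143031829}
```

View pics/top0.png

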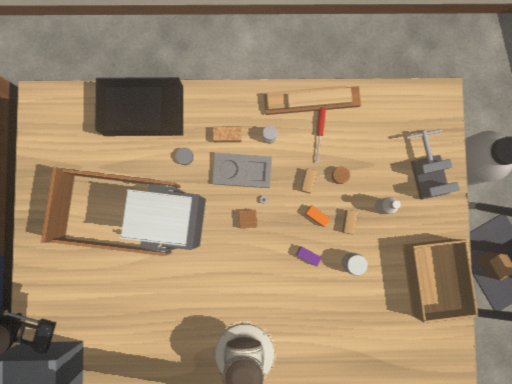

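View pics/side0.png

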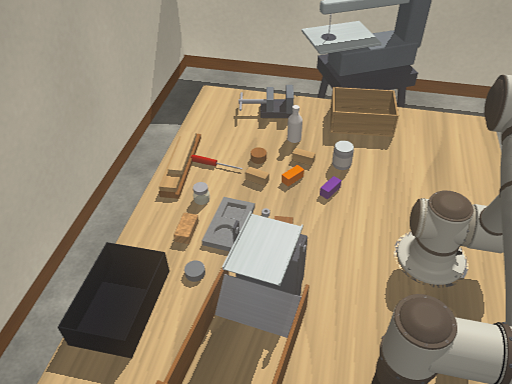

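```bash
cat > h.py <<'E'
import numpy as np,cv2
def K(c):
    f=c["frame"].shape[0]/2/np.tan(np.radians(c["fov_y"]/2)); return f
def ray(c,uv,z):
    T=c["world_from_camera"];f=K(c)
    d=T[:3,:3]@np.array([(uv[0]-c["cx"])/f,(uv[1]-c["cy"])/f,1]);o=T[:3,3]
    return o+d*(z-o[2])/d[2]
def proj(c,p):
    T=c["world_from_camera"];q=T[:3,:3].T@(np.array(p)-T[:3,3]);f=K(c)
    return np.array([c["cx"]+f*q[0]/q[2],c["cy"]+f*q[1]/q[2]])
def ld(n): return np.load(n,allow_pickle=True).item()
def crop(c,x0,y0,x1,y1,k,name):
    cv2.imwrite(name,cv2.resize(np.ascontiguousarray(c["frame"][y0:y1,x0:x1,::-1]),None,fx=k,fy=k,interpolation=cv2.INTER_CUBIC))
E
python3 - <<'E'
from h import *
t=ld("top0.npy");s=ld("side0.npy")
crop(t,200,80,400,280,3,"pics/c1.png"); crop(t,30,120,230,270,4,"pics/c2.png"); crop(s,150,120,370,320,3,"pics/c3.png")
print(proj(t,[0,0,0]),proj(t,[.169,.602,.223]),proj(s,[0,0,0]))
E
```

```text
[244.41917994 352.59023225] [ 35.42911129 319.79758128] [429.93690984 256.69580234]
```

View pics/c1.png

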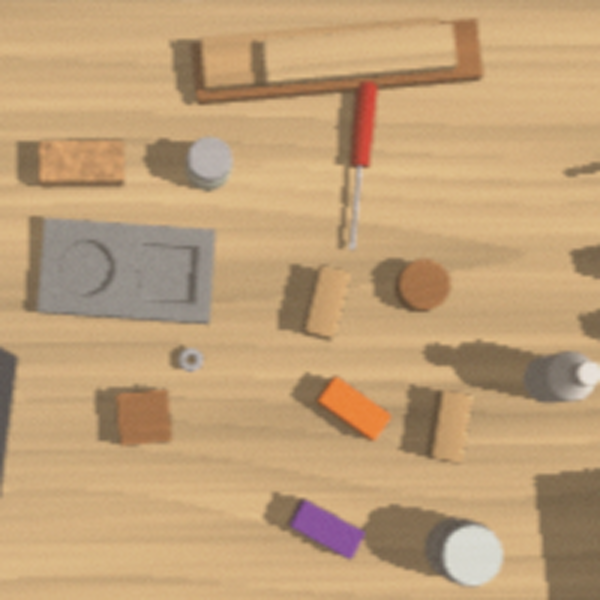

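View pics/c2.png

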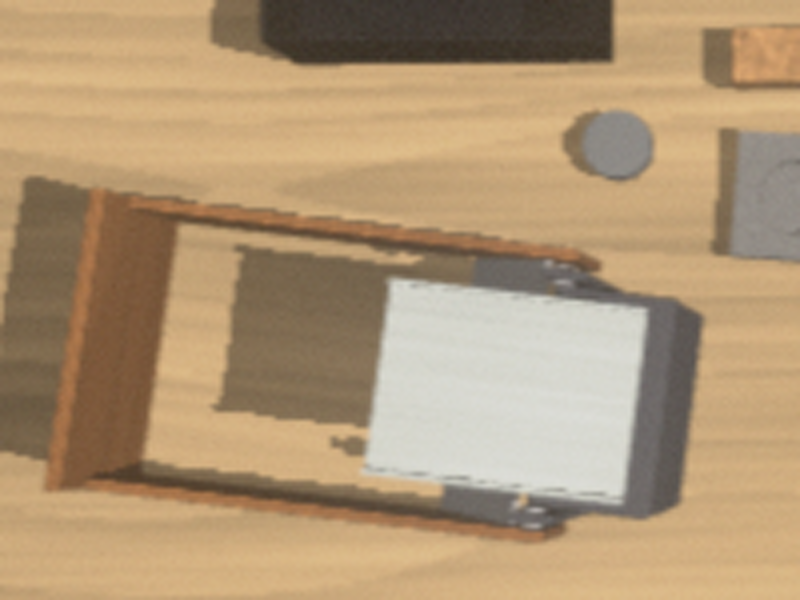

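View pics/c3.png

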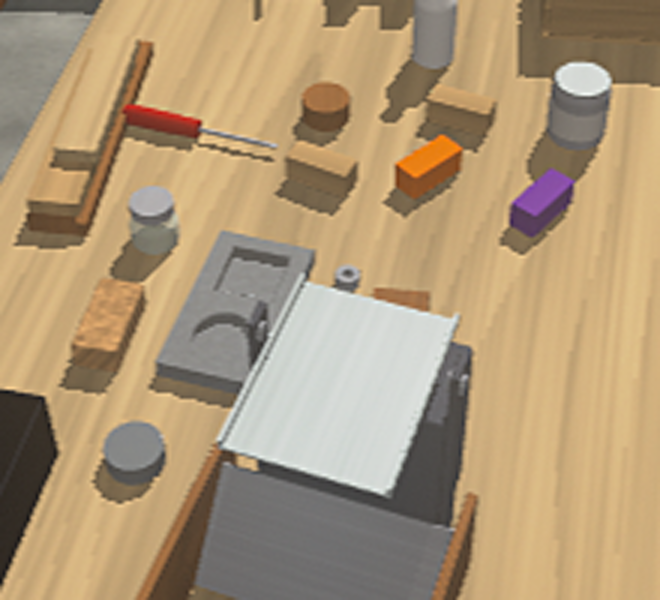

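```bash
python3 - <<'E'
from h import *
t=ld("top0.npy");s=ld("side0.npy")
h=cv2.cvtColor(t["frame"],cv2.COLOR_RGB2HSV)
for (u,v) in [(309,180),(350,221),(300,200),(330,230),(341,174),(248,218),(355,221)]: print(u,v,h[v,u],t["frame"][v,u])
crop(t,295,160,370,245,8,"pics/c4.png"); crop(s,240,130,330,200,8,"pics/c5.png"); crop(t,400,230,490,330,6,"pics/c6.png")
E
```

```text
309 180 [ 16 115 201] [201 158 110]
350 221 [ 16 111 197] [197 157 111]
300 200 [ 18  97 206] [206 174 128]
330 230 [ 17 101 201] [201 167 121]
341 174 [ 14 138 163] [163 116  75]
248 218 [ 14 135 163] [163 116  77]
355 221 [ 17 108 201] [201 164 116]
```

View pics/c4.png

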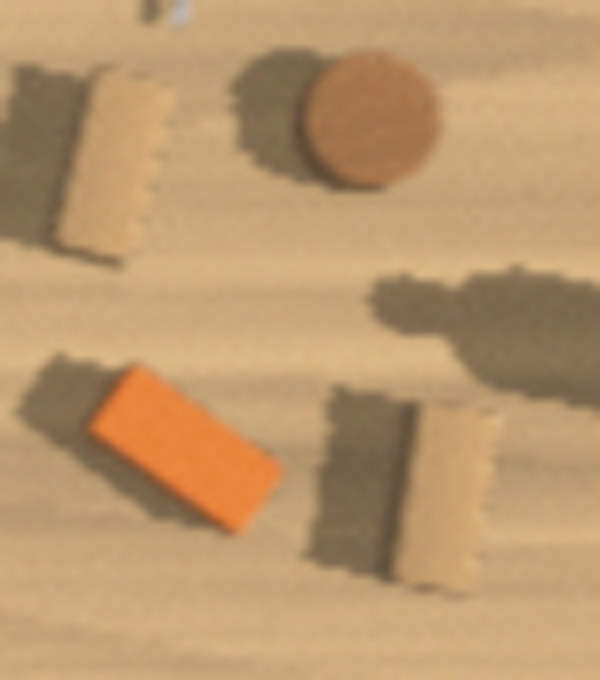

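View pics/c5.png

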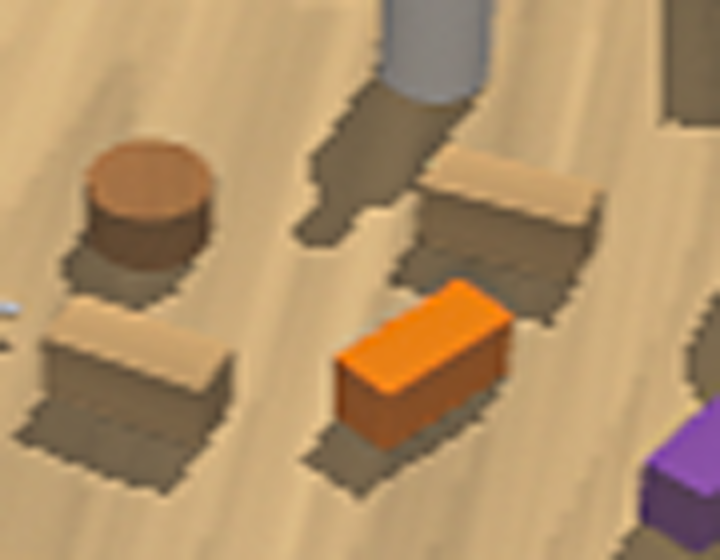

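View pics/c6.png

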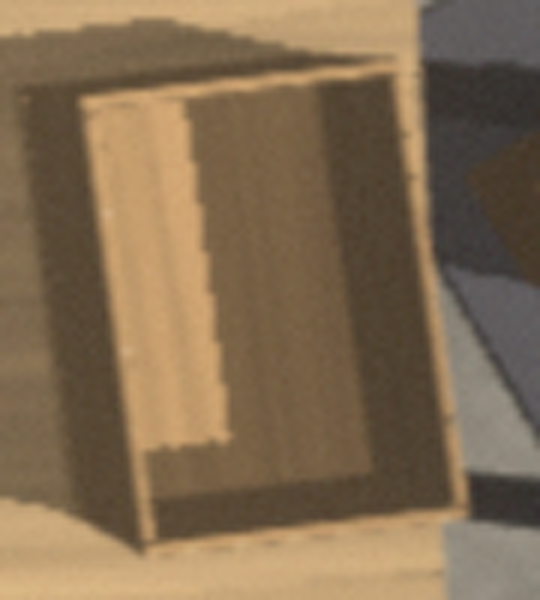

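```bash
python3 - <<'E'
from h import *
t=ld("top0.npy");s=ld("side0.npy")
def q(c,pts,off,k,z,n):
    P=np.array([ray(c,(np.array(p)+.5)/k-.5+off,z)[:2] for p in pts])
    m=P.mean(0); e=[np.linalg.norm(P[i]-P[(i+1)%4]) for i in range(4)]
    d=(P[1]-P[0])+(P[2]-P[3]) if e[0]>e[1] else (P[2]-P[1])+(P[3]-P[0])
    print(n,m.round(4),np.round(e,4),"ang",round(np.degrees(np.arctan2(d[1],d[0]))%180,1))
o=np.array([295,160]);so=np.array([240,130])
q(t,[(95,68),(175,90),(130,262),(55,240)],o,8,.036,"A top")
q(s,[(70,298),(232,352),(205,390),(42,345)],so,8,.036,"A side")
q(t,[(417,402),(498,410),(470,592),(393,580)],o,8,.036,"B top")
q(s,[(445,147),(604,190),(585,224),(420,182)],so,8,.036,"B side")
c1=np.array([200,80])
def mk(c,u,v,r,z,n):
    hs=cv2.cvtColor(c["frame"],cv2.COLOR_RGB2HSV).astype(int)
    m=((hs[...,0]<16)&(hs[...,1]>120)&(hs[...,2]>135)).astype(np.uint8)
    w=np.zeros_like(m);w[v-r:v+r,u-r:u+r]=1;m*=w
    cs,_=cv2.findContours(m,cv2.RETR_EXTERNAL,cv2.CHAIN_APPROX_NONE);ct=max(cs,key=cv2.contourArea)
    W=np.array([ray(c,p[0],z)[:2] for p in ct])
    print(n,"minrect",cv2.minAreaRect((W*1000).astype(np.float32)),cv2.minEnclosingCircle((W*1000).astype(np.float32)))
mk(t,341,174,15,.032,"disc top");mk(t,248,218,17,.032,"tile top");mk(s,258,153,15,.032,"disc side")
# plate corners on c1 at z .022
q(t,[(45,218),(214,230),(210,322),(38,312)],c1,3,.022,"plate")
# tray: c2 4x off 30,120, z=.235
q(t,[(388,280),(648,305),(625,500),(366,472)],np.array([30,120]),4,.243,"tray")
P=[ray(s,(np.array(p)+.5)/3-.5+np.array([150,120]),.243)[:2].round(4) for p in [(303,285),(458,320),(390,493),(222,443)]];print(P)
E
```

```text
A top [ 0.5896 -0.2282] [0.0359 0.0775 0.0337 0.077 ] ang 165.1
A side [ 0.5891 -0.2257] [0.0802 0.0272 0.0772 0.0332] ang 167.4
B top [ 0.4453 -0.3678] [0.0351 0.0792 0.0335 0.0773] ang 170.2
B side [ 0.4435 -0.368 ] [0.0779 0.0262 0.0795 0.0284] ang 168.9
disc top minrect ((608.8554077148438, -341.4437255859375), (55.93928146362305, 52.49595260620117), 89.48255157470703) ((609.4920654296875, -342.0232849121094), 28.56330680847168)
tile top minrect ((458.61749267578125, -14.441816329956055), (58.41839599609375, 58.08845138549805), 5.760887622833252) ((457.92767333984375, -15.060630798339844), 37.8828125)
disc side minrect ((608.2306518554688, -343.4537353515625), (55.658084869384766, 46.2315788269043), 11.718299865722656) ((609.02392578125, -343.6854248046875), 29.24911117553711)
plate [0.6296 0.0031] [0.1978 0.108  0.2    0.1104] ang 85.8
tray [0.4638 0.2494] [0.1913 0.143  0.1892 0.1406] ang 83.6
[array([0.5179, 0.1598]), array([0.3801, 0.1725]), array([0.4049, 0.3564]), array([0.5424, 0.3373])]
```

```bash
cat > g.py <<'E'
import sys,numpy as np
from station import *
# usage: g.py x y z yaw(x-axis deg)
s=sense();R=s["ee_rot"];p=s["tcp_pos"];yaw=np.degrees(np.arctan2(R[1,0],R[0,0]))
print("t %.2f"%s["time_s"],"tcp",p.round(4),"yaw %.2f"%yaw,"tilt %.2f"%np.degrees(np.arccos(-R[2,2])),"j",s["joints"].round(0),"F",s["wrist_force"].round(1),"w %.3f"%s["gripper_width"])
if len(sys.argv)>3:
    x,y,z,yw=map(float,sys.argv[1:5]);a=np.radians(yaw)
    d=np.array([x,y,z])-p
    X=np.array([np.cos(a),np.sin(a),0]);Y=np.array([np.sin(a),-np.cos(a),0])
    dy=(yw-yaw+180)%360-180
    print("tool dx %.4f dy %.4f dz %.4f wz %.4f"%(d@X,d@Y,-d[2],-np.radians(dy)))
E
python3 g.py 0.59 -0.227 0.343 -14
```

```text
t 0.10 tcp [0.1688 0.6012 0.2216] yaw -15.69 tilt 0.11 j [ 89.  22.   0.  -0. -68. -15.] F [-0.   0.1  0.9] w 1.001
tool dx 0.6295 dy 0.6834 dz -0.1214 wz -0.0296
```

>>> {"method": "jog_arm", "body": {
  "moves": [
    [-1,0,0,-0.04,0,0,0],
    [-1,0,0,-0.08,0,0,0],
    [-1,0,0,-0.12,0,0,0],
    [-1,0.025,0.027,-0.12,0,0,0],
    [-1,0.05,0.054,-0.12,0,0,0],
    [-1,0.075,0.081,-0.12,0,0,0],
    [-1,0.1,0.108,-0.12,0,0,0],
    [-1,0.125,0.135,-0.12,0,0,0],
    [-1,0.15,0.162,-0.12,0,0,0],
    [-1,0.175,0.189,-0.12,0,0,0]
  ]
}}

```text
time_s: 0.93
tcp_pos: [0.2866, 0.3704, 0.3422]
ee_rot: [[0.963, -0.27, -0.0], [-0.27, -0.963, -0.001], [-0.0, 0.001, -1.0]]
wrist_force: [1.1, -0.2, 0.8]
gripper_width: 1.0
```

```bash
python3 g.py 0.59 -0.227 0.343 -14
```

```text
t 0.93 tcp [0.2866 0.3704 0.3422] yaw -15.66 tilt 0.04 j [ 72.   3.  -8.  -0. -80.   2.] F [ 1.1 -0.2  0.8] w 1.000
tool dx 0.4534 dy 0.4933 dz -0.0008 wz -0.0290
```

>>> {"method": "jog_arm", "body": {
  "moves": [
    [-1,0.025,0.027,0,0,0,0],
    [-1,0.05,0.054,0,0,0,0],
    [-1,0.075,0.081,0,0,0,0],
    [-1,0.1,0.108,0,0,0,0],
    [-1,0.125,0.135,0,0,0,0],
    [-1,0.15,0.162,0,0,0,0],
    [-1,0.175,0.189,0,0,0,0],
    [-1,0.2,0.216,0,0,0,0],
    [-1,0.215,0.235,0,0,0,0],
    [-1,0.225,0.245,0,0,0,0]
  ]
}}

```text
time_s: 1.77
tcp_pos: [0.4369, 0.0732, 0.3422]
ee_rot: [[0.962, -0.273, -0.001], [-0.273, -0.962, -0.001], [-0.001, 0.001, -1.0]]
wrist_force: [-0.6, 0.2, -0.2]
gripper_width: 0.996
```

```bash
python3 g.py 0.59 -0.227 0.343 -14; python3 - <<'E'
from station import *
from h import *
t=capture("top");np.save("top1.npy",t,allow_pickle=True);s=capture("side");np.save("side1.npy",s,allow_pickle=True)
crop(t,0,0,512,384,1.5,"pics/t1.png");crop(s,0,0,512,384,1.5,"pics/s1.png")
E
```

```text
t 1.77 tcp [0.4369 0.0732 0.3422] yaw -15.86 tilt 0.06 j [ 31.  -0. -11.  -0. -80.  43.] F [-0.6  0.2 -0.2] w 0.996
tool dx 0.2293 dy 0.2470 dz -0.0008 wz -0.0324
```

View pics/t1.png

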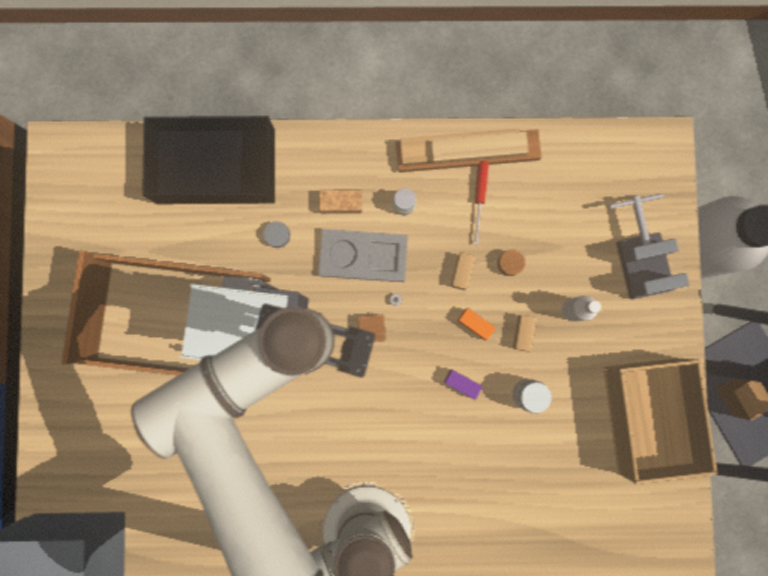

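View pics/s1.png

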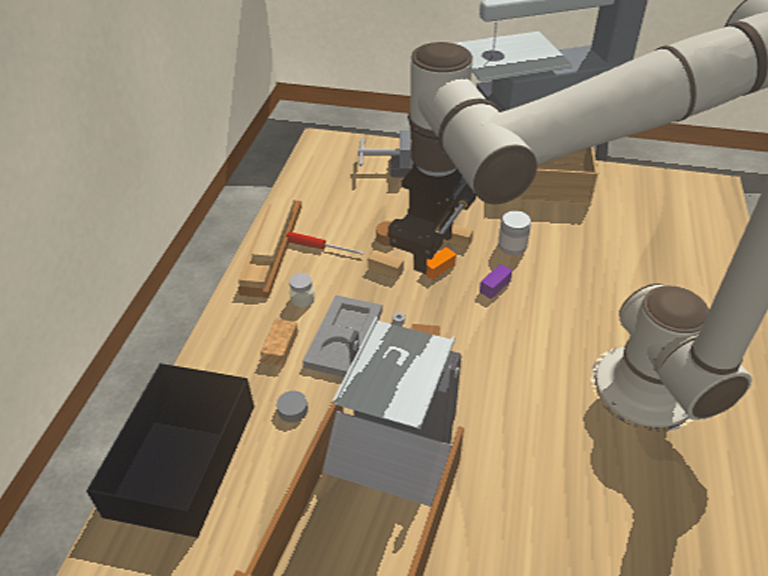

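>>> {"method": "jog_arm", "body": {
  "moves": [
    [-1,0.025,0.027,0,0,0,-0.03],
    [-1,0.05,0.054,0,0,0,-0.03],
    [-1,0.075,0.081,0,0,0,-0.03],
    [-1,0.1,0.108,0,0,0,-0.03],
    [-1,0.125,0.135,0,0,0,-0.03],
    [-1,0.15,0.162,0,0,0,-0.03],
    [-1,0.175,0.189,0,0,0,-0.03],
    [-1,0.2,0.216,0,0,0,-0.03],
    [-1,0.22,0.238,0,0,0,-0.03],
    [-1,0.228,0.246,0,0,0,-0.03]
  ]
}}

```text
time_s: 2.7
tcp_pos: [0.5909, -0.2248, 0.3406]
ee_rot: [[0.97, -0.244, -0.002], [-0.244, -0.97, 0.0], [-0.002, 0.0, -1.0]]
wrist_force: [0.7, 0.9, -0.7]
gripper_width: 1.001
```

>>> {"method": "jog_arm", "body": {
  "moves": [
    [-1,0,0,0.03,0,0,0],
    [-1,0,0,0.06,0,0,0],
    [-1,0,0,0.09,0,0,0],
    [-1,0,0,0.12,0,0,0],
    [-1,0,0,0.15,0,0,0],
    [-1,0,0,0.18,0,0,0],
    [-1,0,0,0.2,0,0,0],
    [-1,0,0,0.22,0,0,0],
    [-1,0,0,0.23,0,0,0],
    [-1,0,0,0.23,0,0,0]
  ]
}}

```text
time_s: 3.53
tcp_pos: [0.5881, -0.2213, 0.1098]
ee_rot: [[0.971, -0.241, -0.006], [-0.241, -0.971, 0.001], [-0.006, 0.0, -1.0]]
wrist_force: [0.3, 0.4, -0.2]
gripper_width: 1.002
```

```bash
python3 g.py 0.5893 -0.227 0.005 -13.7; python3 - <<'E'
from station import *
from h import *
t=capture("top");np.save("top2.npy",t,allow_pickle=True);s=capture("side")
crop(t,260,140,400,260,5,"pics/t2.png");crop(s,200,100,360,220,5,"pics/s2.png")
E
```

```text
t 3.53 tcp [ 0.5881 -0.2213  0.1098] yaw -13.92 tilt 0.34 j [ -6.  28.  -7.  -0. -55.  82.] F [ 0.3  0.4 -0.2] w 1.002
tool dx 0.0026 dy 0.0053 dz 0.1048 wz -0.0039
```

View pics/s2.png

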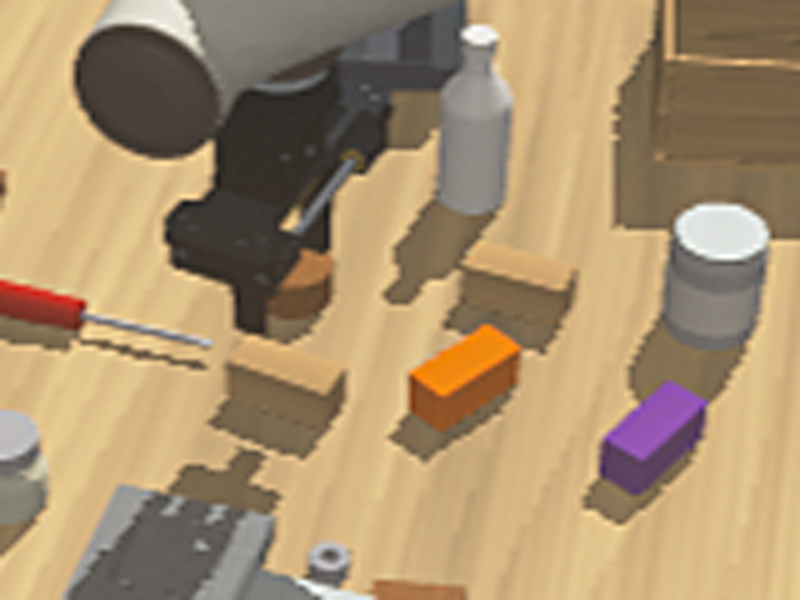

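>>> {"method": "jog_arm", "body": {
  "moves": [
    [-1,0.002,0.005,0.01,0,0,0],
    [-1,0.002,0.005,0.03,0,0,0],
    [-1,0.002,0.005,0.05,0,0,0],
    [-1,0.002,0.005,0.07,0,0,0],
    [-1,0.002,0.005,0.085,0,0,0],
    [-1,0.002,0.005,0.095,0,0,0],
    [-1,0.002,0.005,0.102,0,0,0],
    [-1,0.002,0.005,0.102,0,0,0],
    [-1,0.002,0.005,0.102,0,0,0],
    [-1,0.002,0.005,0.102,0,0,0]
  ]
}}

```text
time_s: 4.47
tcp_pos: [0.5914, -0.2283, 0.0117]
ee_rot: [[0.97, -0.241, 0.002], [-0.241, -0.971, -0.001], [0.002, -0.0, -1.0]]
wrist_force: [-0.0, -0.1, 0.1]
gripper_width: 1.001
```

```bash
python3 g.py 0.5893 -0.227 0.005 -13.7
```

```text
t 4.47 tcp [ 0.5914 -0.2283  0.0117] yaw -13.95 tilt 0.14 j [ -7.  35. -12.   0. -43.  83.] F [-0.  -0.1  0.1] w 1.001
tool dx -0.0024 dy -0.0008 dz 0.0067 wz -0.0044
```

>>> {"method": "jog_arm", "body": {
  "moves": [
    [-1,-0.002,0,0.003,0,0,0],
    [-1,-0.002,0,0.005,0,0,0],
    [-1,-0.002,0,0.005,0,0,0],
    [1,-0.002,0,0.005,0,0,0],
    [1,-0.002,0,0.005,0,0,0],
    [1,-0.002,0,0.005,0,0,0],
    [1,-0.002,0,0.005,0,0,0],
    [1,-0.002,0,0.005,0,0,0],
    [1,-0.002,0,0.005,0,0,0],
    [1,-0.002,0,0.005,0,0,0]
  ]
}}

```text
time_s: 5.3
tcp_pos: [0.5885, -0.2276, 0.0055]
ee_rot: [[0.97, -0.241, -0.0], [-0.241, -0.97, 0.0], [-0.0, -0.0, -1.0]]
wrist_force: [-0.3, -0.2, 0.4]
gripper_width: 0.557
```

>>> {"method": "jog_arm", "body": {
  "moves": [
    [1,0,0,0,0,0,0],
    [1,0,0,0,0,0,0],
    [1,0,0,-0.01,0,0,0],
    [1,0,0,-0.03,0,0,0],
    [1,0,0,-0.05,0,0,0],
    [1,0,0,-0.07,0,0,0],
    [1,0,0,-0.09,0,0,0],
    [1,0,0,-0.11,0,0,0],
    [1,0,0,-0.12,0,0,0],
    [1,0,0,-0.12,0,0,0]
  ]
}}

```text
time_s: 6.13
tcp_pos: [0.5902, -0.228, 0.129]
ee_rot: [[0.97, -0.241, 0.006], [-0.241, -0.971, -0.001], [0.006, -0.0, -1.0]]
wrist_force: [0.7, -1.3, -0.3]
gripper_width: 0.411
```

```bash
python3 g.py 0.467 0.288 0.35 -97
```

```text
t 6.13 tcp [ 0.5902 -0.228   0.129 ] yaw -13.95 tilt 0.36 j [ -6.  27.  -6.   0. -57.  83.] F [ 0.7 -1.3 -0.3] w 0.411
tool dx -0.2439 dy -0.4711 dz -0.2210 wz 1.4495
```

>>> {"method": "jog_arm", "body": {
  "moves": [
    [1,0,0,-0.03,0,0,0.02],
    [1,0,0,-0.06,0,0,0.1],
    [1,0,0,-0.1,0,0,0.2],
    [1,0,0,-0.14,0,0,0.3],
    [1,0,0,-0.18,0,0,0.4],
    [1,-0.01,-0.02,-0.21,0,0,0.5],
    [1,-0.025,-0.04,-0.22,0,0,0.6],
    [1,-0.035,-0.065,-0.22,0,0,0.7],
    [1,-0.045,-0.09,-0.22,0,0,0.78],
    [1,-0.055,-0.11,-0.22,0,0,0.8]
  ]
}}

```text
time_s: 6.97
tcp_pos: [0.561, -0.1059, 0.3442]
ee_rot: [[0.5, -0.866, -0.002], [-0.866, -0.5, 0.001], [-0.002, 0.001, -1.0]]
wrist_force: [0.3, 1.3, -0.1]
gripper_width: 0.408
```

```bash
python3 g.py 0.467 0.288 0.35 -97
```

```text
t 6.97 tcp [ 0.561  -0.1059  0.3442] yaw -59.98 tilt 0.14 j [  6.  13.   5.  -0. -82.  25.] F [ 0.3  1.3 -0.1] w 0.408
tool dx -0.3881 dy -0.1157 dz -0.0058 wz 0.6461
```

>>> {"method": "jog_arm", "body": {
  "moves": [
    [1,-0.03,-0.01,-0.005,0,0,0.05],
    [1,-0.065,-0.02,-0.005,0,0,0.15],
    [1,-0.1,-0.03,-0.005,0,0,0.25],
    [1,-0.135,-0.04,-0.005,0,0,0.35],
    [1,-0.17,-0.05,-0.005,0,0,0.45],
    [1,-0.205,-0.06,-0.005,0,0,0.55],
    [1,-0.24,-0.07,-0.005,0,0,0.62],
    [1,-0.275,-0.08,-0.005,0,0,0.645],
    [1,-0.31,-0.09,-0.005,0,0,0.645],
    [1,-0.34,-0.1,-0.005,0,0,0.645]
  ]
}}

```text
time_s: 7.8
tcp_pos: [0.4756, 0.2384, 0.3491]
ee_rot: [[-0.117, -0.993, -0.002], [-0.993, 0.117, -0.001], [0.001, 0.002, -1.0]]
wrist_force: [1.6, -0.6, -1.2]
gripper_width: 0.41
```

```bash
python3 g.py 0.467 0.288 0.35 -97
```

```text
t 7.80 tcp [0.4756 0.2384 0.3491] yaw -96.72 tilt 0.15 j [ 44.   9.   1.  -0. -82. -51.] F [ 1.6 -0.6 -1.2] w 0.410
tool dx -0.0483 dy 0.0143 dz -0.0009 wz 0.0049
```

>>> {"method": "jog_arm", "body": {
  "moves": [
    [1,-0.01,0.003,0,0,0,0],
    [1,-0.025,0.007,0,0,0,0],
    [1,-0.04,0.011,0,0,0,0],
    [1,-0.048,0.014,0.01,0,0,0],
    [1,-0.048,0.014,0.03,0,0,0],
    [1,-0.048,0.014,0.05,0,0,0],
    [1,-0.048,0.014,0.07,0,0,0],
    [1,-0.048,0.014,0.085,0,0,0],
    [1,-0.048,0.014,0.09,0,0,0],
    [1,-0.048,0.014,0.09,0,0,0]
  ]
}}

```text
time_s: 8.63
tcp_pos: [0.4683, 0.2848, 0.2585]
ee_rot: [[-0.119, -0.993, -0.003], [-0.993, 0.119, -0.003], [0.003, 0.003, -1.0]]
wrist_force: [0.1, -0.9, -0.1]
gripper_width: 0.412
```

```bash
python3 g.py 0.467 0.288 0.2425 -97; python3 - <<'E'
from station import *
from h import *
t=capture("top");s=capture("side")
crop(t,20,120,220,270,4,"pics/t3.png");crop(s,180,180,340,330,4,"pics/s3.png")
E
```

```text
t 8.63 tcp [0.4683 0.2848 0.2585] yaw -96.82 tilt 0.24 j [ 48.  13.  -7.  -0. -70. -55.] F [ 0.1 -0.9 -0.1] w 0.412
tool dx -0.0030 dy 0.0017 dz 0.0160 wz 0.0031
```

View pics/s3.png

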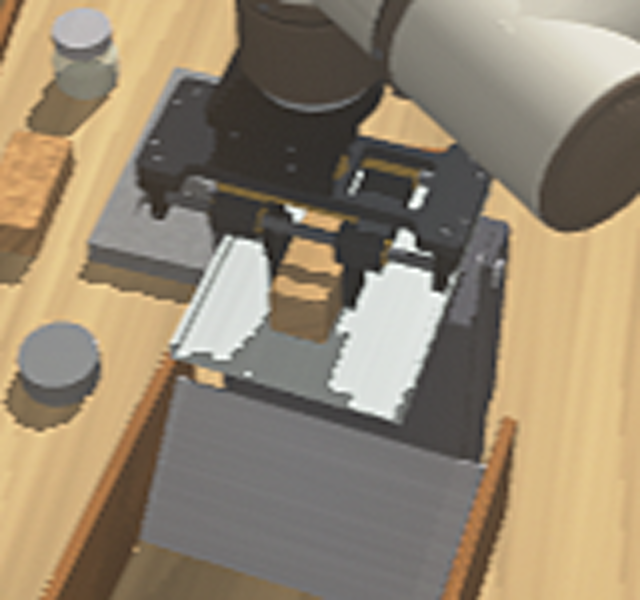

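View pics/t3.png

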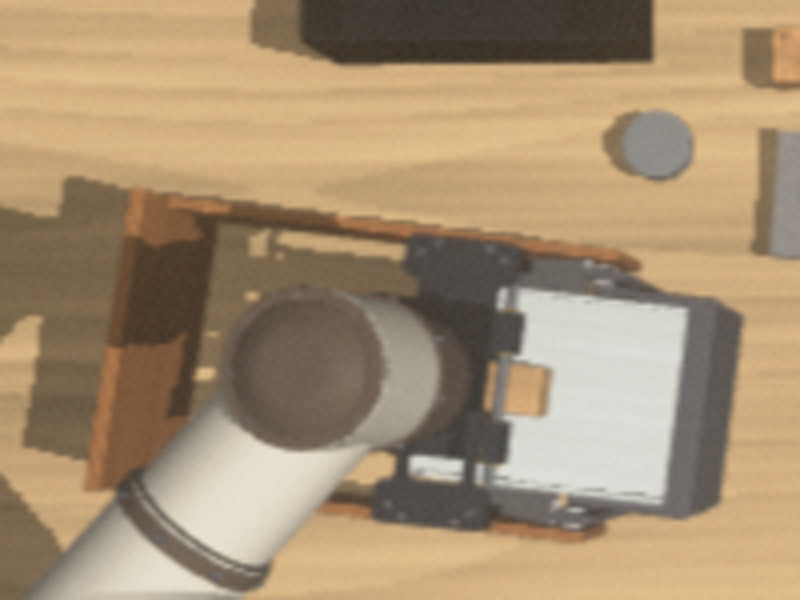

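>>> {"method": "jog_arm", "body": {
  "moves": [
    [1,-0.003,0.002,0.006,0,0,0],
    [1,-0.003,0.002,0.012,0,0,0],
    [1,-0.003,0.002,0.015,0,0,0],
    [1,-0.003,0.002,0.015,0,0,0],
    [1,-0.003,0.002,0.015,0,0,0],
    [1,-0.003,0.002,0.015,0,0,0],
    [-0.4,-0.003,0.002,0.015,0,0,0],
    [-0.4,-0.003,0.002,0.015,0,0,0],
    [-0.4,-0.003,0.002,0.015,0,0,0],
    [-0.4,-0.003,0.002,0.015,0,0,0]
  ]
}}

```text
time_s: 9.57
tcp_pos: [0.4674, 0.2892, 0.2459]
ee_rot: [[-0.118, -0.993, 0.001], [-0.993, 0.118, 0.0], [-0.0, -0.0, -1.0]]
wrist_force: [-1.0, -1.3, -0.3]
gripper_width: 0.621
```

```bash
python3 g.py 0.467 0.288 0.2425 -97; python3 - <<'E'
from station import *
from h import *
s=capture("side")
crop(s,180,180,340,384,3,"pics/s4.png")
E
```

```text
t 9.57 tcp [0.4674 0.2892 0.2459] yaw -96.76 tilt 0.04 j [ 49.  14.  -8.   0. -68. -55.] F [-1.  -1.3 -0.3] w 0.621
tool dx 0.0012 dy 0.0003 dz 0.0034 wz 0.0042
```

View pics/s4.png

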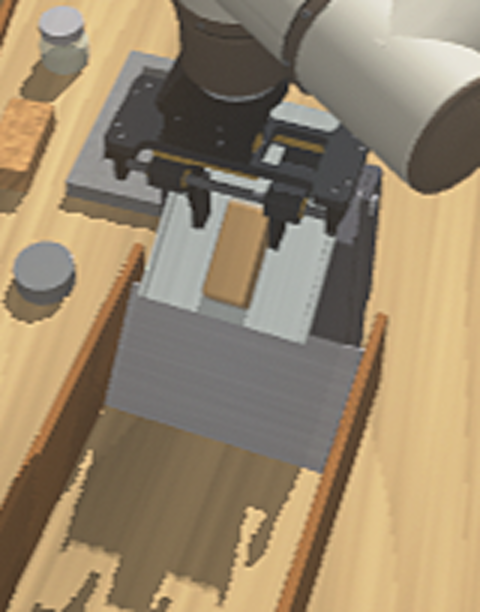

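>>> {"method": "jog_arm", "body": {
  "moves": [
    [-0.4,0,0,0,0,0,0],
    [-0.4,0,0,0,0,0,0],
    [-0.4,0,0,0,0,0,0],
    [-0.4,0,0,-0.02,0,0,0],
    [-0.4,0,0,-0.04,0,0,0],
    [-0.4,0,0,-0.06,0,0,0],
    [-0.4,0,0,-0.08,0,0,0],
    [-0.4,0,0,-0.1,0,0,0],
    [-0.4,0,0,-0.1,0,0,0],
    [-0.4,0,0,-0.1,0,0,0]
  ]
}}

```text
time_s: 10.45
tcp_pos: [0.4675, 0.2894, 0.3467]
ee_rot: [[-0.118, -0.993, 0.002], [-0.993, 0.118, 0.002], [-0.002, -0.002, -1.0]]
wrist_force: [-0.5, 0.4, -1.1]
gripper_width: 0.703
```

```bash
python3 g.py 0.445 -0.2 0.343 -60; python3 - <<'E'
from station import *
from h import *
s=capture("side")
crop(s,100,180,340,384,3,"pics/s5.png")
E
```

```text
t 10.45 tcp [0.4675 0.2894 0.3467] yaw -96.76 tilt 0.16 j [ 49.  11.   3.  -0. -81. -55.] F [-0.5  0.4 -1.1] w 0.703
tool dx 0.4887 dy -0.0353 dz 0.0037 wz -0.6416
```

View pics/s5.png

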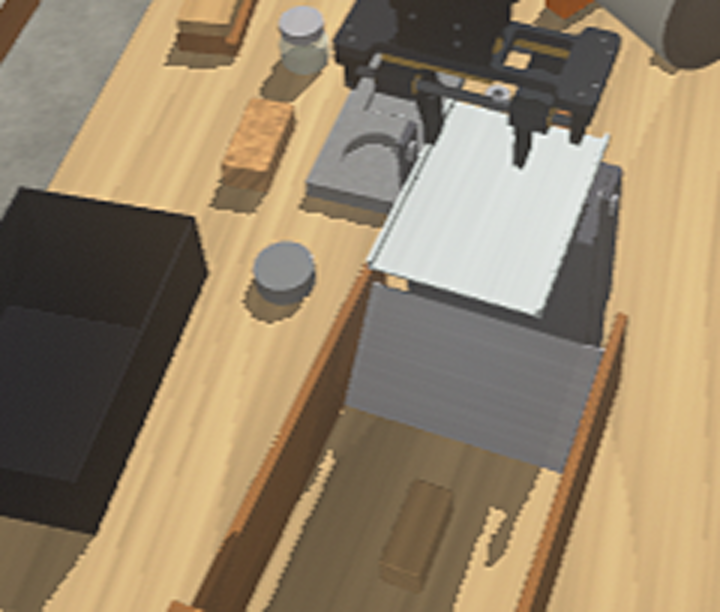

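>>> {"method": "jog_arm", "body": {
  "moves": [
    [-0.4,0.03,-0.002,0.003,0,0,-0.08],
    [-0.4,0.065,-0.004,0.003,0,0,-0.16],
    [-0.4,0.1,-0.007,0.003,0,0,-0.24],
    [-0.4,0.135,-0.01,0.003,0,0,-0.32],
    [-0.4,0.17,-0.012,0.003,0,0,-0.4],
    [-0.4,0.205,-0.015,0.003,0,0,-0.48],
    [-0.4,0.24,-0.017,0.003,0,0,-0.56],
    [-0.4,0.275,-0.02,0.003,0,0,-0.64],
    [-0.4,0.31,-0.022,0.003,0,0,-0.72],
    [-0.4,0.345,-0.025,0.003,0,0,-0.8]
  ]
}}

```text
time_s: 11.33
tcp_pos: [0.4502, -0.0581, 0.3414]
ee_rot: [[0.634, -0.774, -0.002], [-0.774, -0.634, -0.0], [-0.001, 0.002, -1.0]]
wrist_force: [0.3, -0.1, 0.4]
gripper_width: 0.701
```

```bash
python3 g.py 0.4445 -0.368 0.25 -10.5; python3 - <<'E'
from station import *
from h import *
t=capture("top");np.save("top3.npy",t,allow_pickle=True)
s=capture("side");np.save("side3.npy",s,allow_pickle=True)
crop(t,200,80,400,280,3,"pics/t6.png")
crop(s,180,100,380,250,4,"pics/s6.png")
E
```

```text
t 11.33 tcp [ 0.4502 -0.0581  0.3414] yaw -50.68 tilt 0.12 j [ 13.   1.  -9.  -0. -80.  26.] F [ 0.3 -0.1  0.4] w 0.701
tool dx 0.2361 dy 0.2008 dz 0.0914 wz -0.7012
```

View pics/t6.png

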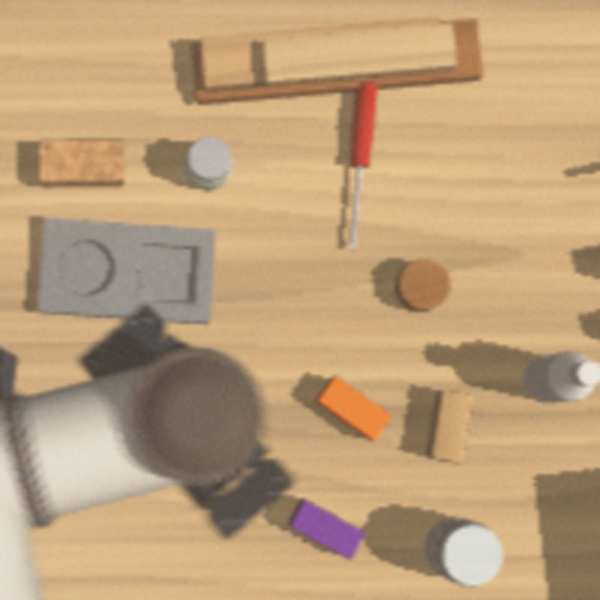

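View pics/s6.png

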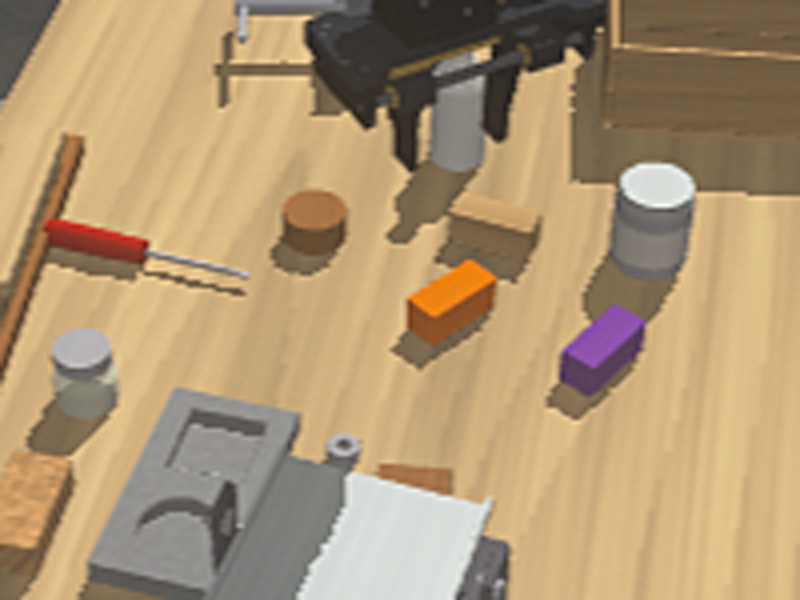

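```bash
python3 - <<'E'
from h import *
t=ld("top3.npy");s=ld("side3.npy")
print("glue cap",ray(t,(390.7+.7,204.3),.15),"side cap",)
print("bottle body top-shoulder",ray(t,(388,205.5),.11))
print("bottle base side",ray(s,(180+458/4,100+158/4),0))
print("can top",ray(t,(357,264.5),.085))
c0=ld("side0.npy");print("cap side0",ray(c0,(295.5,108),.15))
E
```

```text
glue cap [ 0.49796546 -0.47355632  0.15      ] side cap
bottle body top-shoulder [ 0.49598163 -0.47590842  0.11      ]
bottle base side [ 0.49476171 -0.4844823   0.        ]
can top [ 0.30343924 -0.3750095   0.085     ]
cap side0 [ 0.49703387 -0.47953225  0.15      ]
```

```bash
python3 g.py 0.4347 -0.3662 0.25 -10.5
```

```text
t 11.43 tcp [ 0.4502 -0.06    0.3414] yaw -51.18 tilt 0.17 j [ 13.   1.  -9.   0. -80.  26.] F [ 0.1 -0.1  0.7] w 0.700
tool dx 0.2288 dy 0.2040 dz 0.0914 wz -0.7100
```

>>> {"method": "jog_arm", "body": {
  "moves": [
    [-1,0.024,0.02,0,0,0,-0.08],
    [-1,0.048,0.04,0,0,0,-0.16],
    [-1,0.072,0.062,0,0,0,-0.24],
    [-1,0.096,0.084,0,0,0,-0.32],
    [-1,0.12,0.106,0.01,0,0,-0.4],
    [-1,0.144,0.128,0.03,0,0,-0.48],
    [-1,0.168,0.15,0.05,0,0,-0.56],
    [-1,0.192,0.172,0.07,0,0,-0.64],
    [-1,0.215,0.192,0.085,0,0,-0.71],
    [-1,0.229,0.204,0.091,0,0,-0.71]
  ]
}}

```text
time_s: 12.27
tcp_pos: [0.4358, -0.3637, 0.247]
ee_rot: [[0.984, -0.178, -0.006], [-0.178, -0.984, 0.004], [-0.007, -0.003, -1.0]]
wrist_force: [-0.1, 0.7, -1.3]
gripper_width: 1.002
```

```bash
python3 g.py 0.4347 -0.3662 0.005 -10.5
```

```text
t 12.27 tcp [ 0.4358 -0.3637  0.247 ] yaw -10.24 tilt 0.42 j [-24.  16.  -5.  -0. -69. 103.] F [-0.1  0.7 -1.3] w 1.002
tool dx -0.0006 dy 0.0026 dz 0.2420 wz 0.0046
```

>>> {"method": "jog_arm", "body": {
  "moves": [
    [-1,0,0.002,0.02,0,0,0.005],
    [-1,0,0.002,0.05,0,0,0.005],
    [-1,0,0.002,0.08,0,0,0.005],
    [-1,0,0.002,0.11,0,0,0.005],
    [-1,0,0.002,0.14,0,0,0.005],
    [-1,0,0.002,0.16,0,0,0.005],
    [-1,0,0.002,0.18,0,0,0.005],
    [-1,0,0.002,0.19,0,0,0.005],
    [-1,0,0.002,0.19,0,0,0.005],
    [-1,0,0.002,0.19,0,0,0.005]
  ]
}}

```text
time_s: 13.1
tcp_pos: [0.4371, -0.3645, 0.0612]
ee_rot: [[0.983, -0.182, -0.001], [-0.182, -0.983, 0.0], [-0.001, -0.0, -1.0]]
wrist_force: [0.7, -0.6, 0.9]
gripper_width: 0.996
```

```bash
python3 g.py 0.4347 -0.3662 0.005 -10.5; python3 - <<'E'
from station import *
from h import *
t=capture("top")
s=capture("side")
crop(t,280,140,430,260,4,"pics/t7.png")
crop(s,200,80,360,200,5,"pics/s7.png")
E
```

```text
t 13.10 tcp [ 0.4371 -0.3645  0.0612] yaw -10.50 tilt 0.07 j [-24.  26. -19.   0. -45. 103.] F [ 0.7 -0.6  0.9] w 0.996
tool dx -0.0021 dy 0.0021 dz 0.0562 wz -0.0000
```

View pics/t7.png

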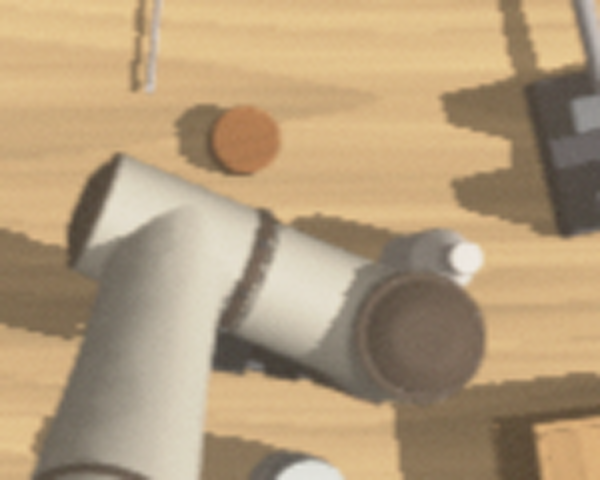

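View pics/s7.png

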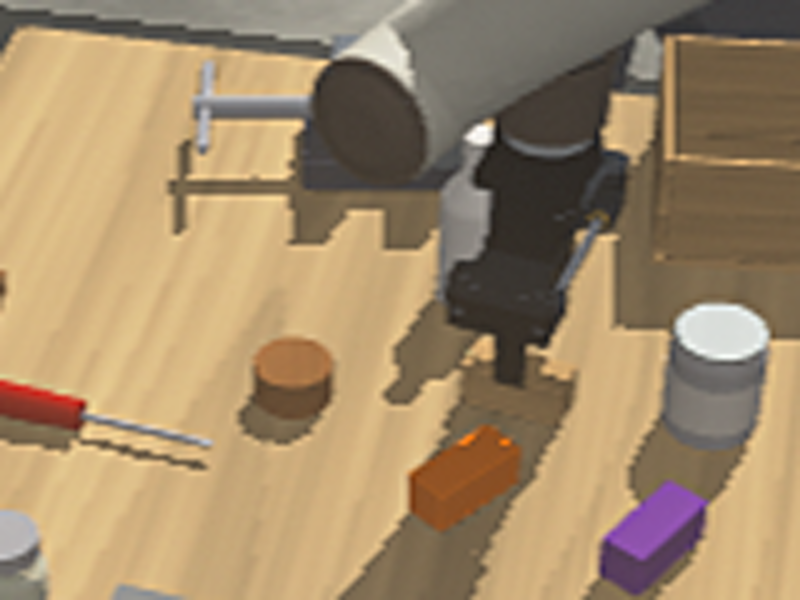

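>>> {"method": "jog_arm", "body": {
  "moves": [
    [-1,-0.002,0.002,0.01,0,0,0],
    [-1,-0.002,0.002,0.02,0,0,0],
    [-1,-0.002,0.002,0.03,0,0,0],
    [-1,-0.002,0.002,0.04,0,0,0],
    [-1,-0.002,0.002,0.048,0,0,0],
    [-1,-0.002,0.002,0.054,0,0,0],
    [-1,-0.002,0.002,0.054,0,0,0],
    [1,-0.002,0.002,0.054,0,0,0],
    [1,-0.002,0.002,0.054,0,0,0],
    [1,-0.002,0.002,0.054,0,0,0]
  ]
}}

```text
time_s: 14.03
tcp_pos: [0.4352, -0.3666, 0.0081]
ee_rot: [[0.983, -0.183, 0.001], [-0.183, -0.983, -0.001], [0.001, 0.0, -1.0]]
wrist_force: [-0.1, -0.6, 0.4]
gripper_width: 0.853
```

>>> {"method": "jog_arm", "body": {
  "moves": [
    [1,0,0,0,0,0,0],
    [1,0,0,0,0,0,0],
    [1,0,0,0,0,0,0],
    [1,0,0,0,0,0,0],
    [1,0,0,0,0,0,0],
    [1,0,0,0,0,0,0],
    [1,0,0,0,0,0,0],
    [1,0,0,-0.02,0,0,0],
    [1,0,0,-0.04,0,0,0],
    [1,0,0,-0.06,0,0,0]
  ]
}}

```text
time_s: 14.87
tcp_pos: [0.4342, -0.3661, 0.0676]
ee_rot: [[0.983, -0.183, -0.002], [-0.183, -0.983, 0.001], [-0.002, -0.001, -1.0]]
wrist_force: [-0.0, -0.5, -0.7]
gripper_width: 0.415
```

```bash
python3 g.py 0.468 0.298 0.35 -97; python3 - <<'E'
from station import *
from h import *
s=capture("side")
crop(s,200,80,360,200,5,"pics/s8.png")
E
```

```text
t 14.87 tcp [ 0.4342 -0.3661  0.0676] yaw -10.54 tilt 0.11 j [-24.  26. -19.  -0. -46. 103.] F [-0.  -0.5 -0.7] w 0.415
tool dx -0.0882 dy -0.6591 dz -0.2824 wz 1.5090
```

View pics/s8.png

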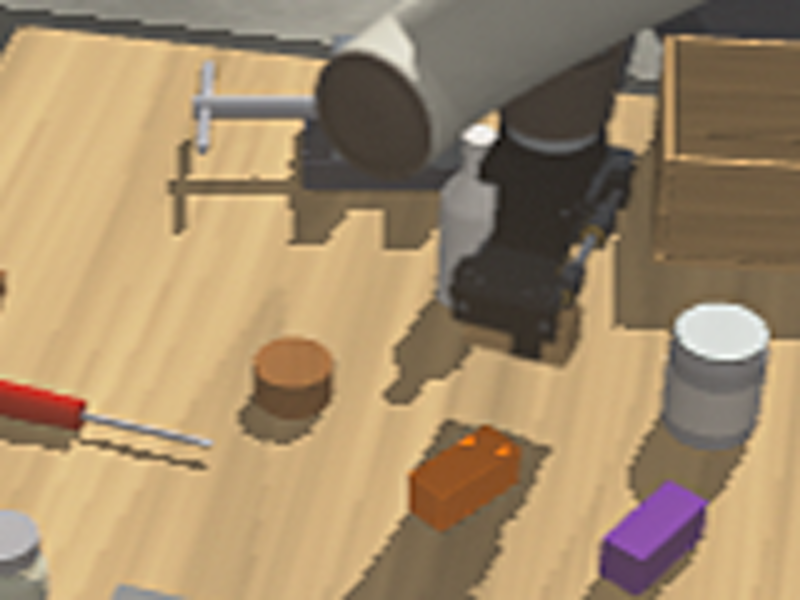

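>>> {"method": "jog_arm", "body": {
  "moves": [
    [1,0,0,-0.03,0,0,0],
    [1,0,0,-0.065,0,0,0],
    [1,0,0,-0.1,0,0,0],
    [1,0,0,-0.135,0,0,0.1],
    [1,0,0,-0.17,0,0,0.2],
    [1,0,0,-0.205,0,0,0.3],
    [1,0,-0.01,-0.24,0,0,0.4],
    [1,-0.003,-0.025,-0.27,0,0,0.5],
    [1,-0.006,-0.05,-0.28,0,0,0.6],
    [1,-0.01,-0.08,-0.28,0,0,0.68]
  ]
}}

```text
time_s: 15.75
tcp_pos: [0.4405, -0.2864, 0.3508]
ee_rot: [[0.644, -0.765, 0.006], [-0.765, -0.644, -0.003], [0.006, -0.003, -1.0]]
wrist_force: [1.7, 1.0, -1.4]
gripper_width: 0.41
```

```bash
python3 g.py 0.468 0.298 0.35 -97
```

```text
t 15.75 tcp [ 0.4405 -0.2864  0.3508] yaw -49.88 tilt 0.40 j [-15.   8.  -0.   0. -81.  55.] F [ 1.7  1.  -1.4] w 0.410
tool dx -0.4292 dy -0.3976 dz 0.0008 wz 0.8224
```

>>> {"method": "jog_arm", "body": {
  "moves": [
    [1,-0.025,-0.023,0,0,0,0.08],
    [1,-0.05,-0.046,0,0,0,0.16],
    [1,-0.076,-0.07,0,0,0,0.25],
    [1,-0.102,-0.094,0,0,0,0.34],
    [1,-0.128,-0.118,0,0,0,0.43],
    [1,-0.154,-0.142,0,0,0,0.52],
    [1,-0.18,-0.167,0,0,0,0.61],
    [1,-0.206,-0.191,0,0,0,0.7],
    [1,-0.232,-0.215,0,0,0,0.78],
    [1,-0.258,-0.239,0,0,0,0.822]
  ]
}}

```text
time_s: 16.58
tcp_pos: [0.4529, 0.0672, 0.3474]
ee_rot: [[-0.118, -0.993, -0.0], [-0.993, 0.118, 0.0], [-0.0, 0.0, -1.0]]
wrist_force: [0.3, -0.2, -0.9]
gripper_width: 0.414
```

```bash
python3 g.py 0.468 0.298 0.35 -97
```

```text
t 16.58 tcp [0.4529 0.0672 0.3474] yaw -96.77 tilt 0.02 j [ 29.   1.  -8.  -0. -80. -36.] F [ 0.3 -0.2 -0.9] w 0.414
tool dx -0.2310 dy 0.0123 dz -0.0026 wz 0.0040
```

>>> {"method": "jog_arm", "body": {
  "moves": [
    [1,-0.03,0.001,-0.003,0,0,0],
    [1,-0.06,0.003,-0.003,0,0,0],
    [1,-0.09,0.005,-0.003,0,0,0],
    [1,-0.12,0.007,-0.003,0,0,0],
    [1,-0.15,0.009,-0.003,0,0,0],
    [1,-0.18,0.011,-0.003,0,0,0],
    [1,-0.21,0.012,0.01,0,0,0],
    [1,-0.228,0.012,0.03,0,0,0],
    [1,-0.231,0.012,0.06,0,0,0],
    [1,-0.231,0.012,0.085,0,0,0]
  ]
}}

```text
time_s: 17.42
tcp_pos: [0.4676, 0.2977, 0.2601]
ee_rot: [[-0.113, -0.994, -0.002], [-0.994, 0.113, -0.0], [0.0, 0.002, -1.0]]
wrist_force: [-0.3, -0.2, -1.6]
gripper_width: 0.41
```

```bash
python3 g.py 0.468 0.298 0.245 -97; python3 - <<'E'
from station import *
from h import *
t=capture("top");s=capture("side")
crop(t,20,120,220,270,3,"pics/t9.png");crop(s,180,180,340,330,4,"pics/s9.png")
E
```

```text
t 17.42 tcp [0.4676 0.2977 0.2601] yaw -96.50 tilt 0.09 j [ 49.  14.  -6.  -0. -70. -56.] F [-0.3 -0.2 -1.6] w 0.410
tool dx -0.0004 dy -0.0004 dz 0.0151 wz 0.0087
```

View pics/s9.png

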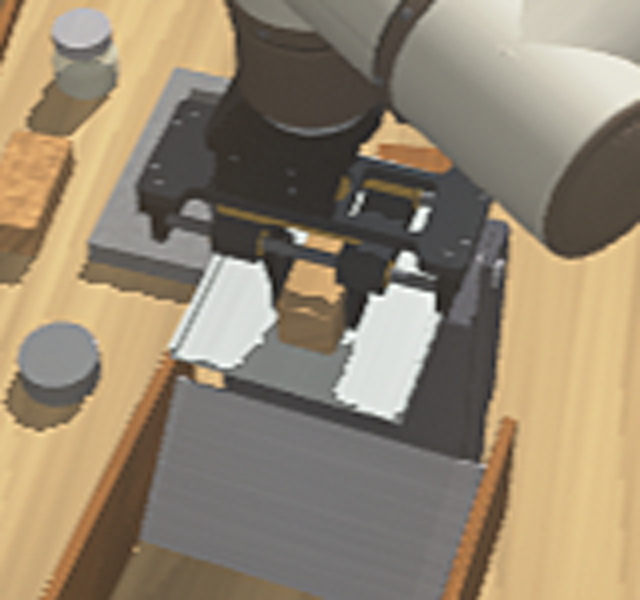

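View pics/t9.png

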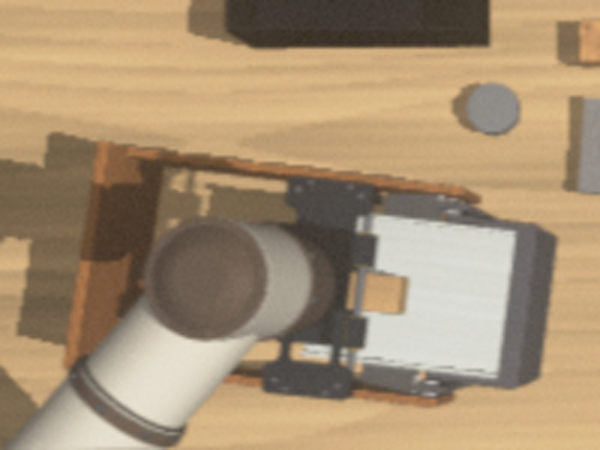

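>>> {"method": "jog_arm", "body": {
  "moves": [
    [1,0,0,0.006,0,0,0],
    [1,0,0,0.012,0,0,0],
    [1,0,0,0.014,0,0,0],
    [1,0,0,0.014,0,0,0],
    [1,0,0,0.014,0,0,0],
    [1,0,0,0.014,0,0,0],
    [-0.4,0,0,0.014,0,0,0],
    [-0.4,0,0,0.014,0,0,0],
    [-0.4,0,0,0.014,0,0,0],
    [-0.4,0,0,0.014,0,0,0]
  ]
}}

```text
time_s: 18.35
tcp_pos: [0.4683, 0.2964, 0.2488]
ee_rot: [[-0.115, -0.993, 0.0], [-0.993, 0.115, 0.0], [-0.0, -0.0, -1.0]]
wrist_force: [-0.6, 0.1, -0.4]
gripper_width: 0.627
```

>>> {"method": "jog_arm", "body": {
  "moves": [
    [-0.4,0,0,0,0,0,0],
    [-0.4,0,0,0,0,0,0],
    [-0.4,0,0,0,0,0,0],
    [-0.4,0,0,-0.02,0,0,0],
    [-0.4,0,0,-0.04,0,0,0],
    [-0.4,0,0,-0.06,0,0,0],
    [-0.4,0,0,-0.08,0,0,0],
    [-0.4,0,0,-0.1,0,0,0],
    [-0.4,0,0,-0.1,0,0,0],
    [-0.4,0,0,-0.1,0,0,0]
  ]
}}

```text
time_s: 19.18
tcp_pos: [0.4685, 0.2967, 0.3497]
ee_rot: [[-0.115, -0.993, 0.002], [-0.993, 0.115, 0.002], [-0.002, -0.001, -1.0]]
wrist_force: [0.6, 1.0, -0.5]
gripper_width: 0.697
```

```bash
python3 g.py 0.6 0.05 0.35 -14; python3 - <<'E'
from station import *
from h import *
s=capture("side")
crop(s,100,180,340,384,3,"pics/s10.png")
E
```

```text
t 19.18 tcp [0.4685 0.2967 0.3497] yaw -96.59 tilt 0.16 j [ 49.  11.   4.  -0. -82. -56.] F [ 0.6  1.  -0.5] w 0.697
tool dx 0.2300 dy -0.1590 dz -0.0003 wz -1.4414
```

View pics/s10.png

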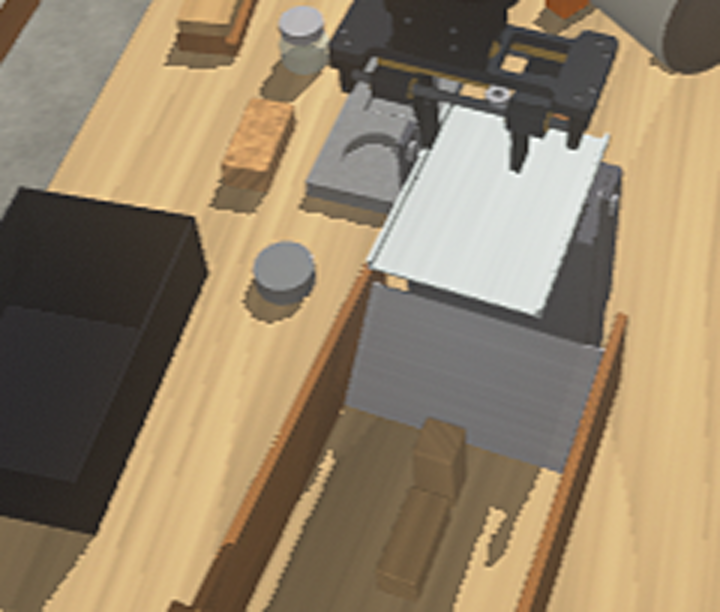

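```bash
python3 - <<'E'
from h import *
t=ld("top0.npy");s=ld("side1.npy")
crop(t,205,145,280,195,10,"pics/p1.png");crop(s,190,190,270,255,9,"pics/p2.png")
E
```

```text
(no output)
```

View pics/p1.png

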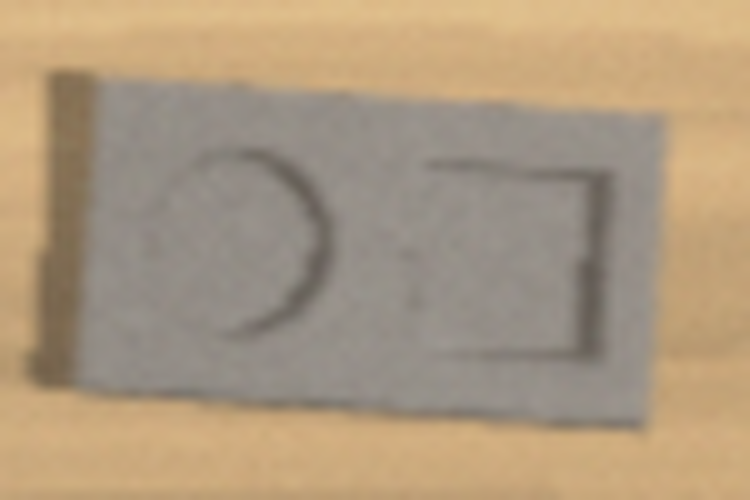

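View pics/p2.png

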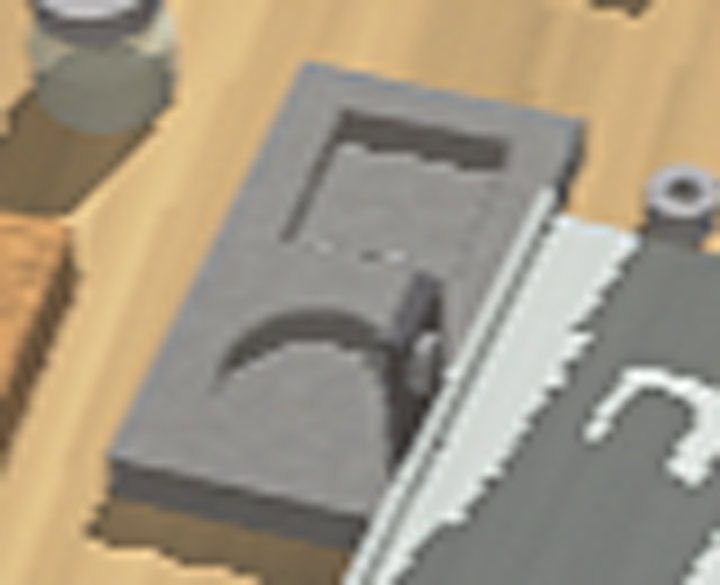

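```bash
python3 - <<'E'
from h import *
t=ld("top0.npy");s=ld("side1.npy")
T=lambda p,z=.022:ray(t,(np.array(p)+.5)/10-.5+np.array([205,145]),z)[:2]
S=lambda p,z=.022:ray(s,(np.array(p)+.5)/9-.5+np.array([190,190]),z)[:2]
P=np.array([T(p) for p in [(98,78),(664,115),(647,418),(77,385)]])
print("plate c",P.mean(0).round(4),[np.linalg.norm(P[i]-P[(i+1)%4]).round(4) for i in range(4)])
for i,j in((1,0),(2,3)):
    d=P[j]-P[i];print("ang",np.degrees(np.arctan2(d[1],d[0])).round(2))
print("round top",T((236,243)).round(4),"square top",T((513,263)).round(4))
print("extremes round: far",T((236,148)).round(4),"near",T((230,338)).round(4),"right",T((333,245)).round(4))
print("square right-edge",T((610,265)).round(4), T((598,265),.012).round(4))
S4=[S(p) for p in [(342,110),(512,138),(455,268),(283,243)]];print("sq side",np.round(S4,4),np.mean(S4,0).round(4),[np.linalg.norm(S4[i]-S4[(i+1)%4]).round(4) for i in range(4)])
q=[S(p) for p in [(305,62),(585,122)]];print("plate end side",np.round(q,4), "left bottom corner",S((110,458)).round(4),"right bottom",S((370,520)).round(4))
c=P.mean(0)
for a in (86,):
    u=np.array([np.cos(np.radians(a)),np.sin(np.radians(a))])
    for p in (T((236,243)),T((513,263)),np.mean(S4,0)): print("along",((p-c)@u).round(4),"off",((p-c)@np.array([u[1],-u[0]])).round(4))
E
```

```text
plate c [0.631  0.0038] [np.float64(0.1986), np.float64(0.1068), np.float64(0.1988), np.float64(0.1082)]
ang 85.76
ang 86.15
round top [0.6333 0.0512] square top [ 0.6255 -0.0455]
extremes round: far [0.6668 0.051 ] near [0.6    0.0535] right [0.6323 0.0173]
square right-edge [ 0.6245 -0.0794] [ 0.6258 -0.0755]
sq side [[ 0.6567 -0.0803]
 [ 0.5917 -0.0791]
 [ 0.5968 -0.0121]
 [ 0.6602 -0.0113]] [ 0.6264 -0.0457] [np.float64(0.065), np.float64(0.0672), np.float64(0.0634), np.float64(0.0691)]
plate end side [[ 0.6768 -0.1019]
 [ 0.5672 -0.0926]] left bottom corner [0.6915 0.0973] right bottom [0.5974 0.1054]
along 0.0474 off -0.0009
along -0.0496 off -0.002
along -0.0498 off -0.0011
```

```bash
python3 - <<'E'
from h import *
t=ld("top0.npy");s=ld("side0.npy")
def tri(a,b):
    A=[];B=[]
    for c,uv in((t,a),(s,b)):
        T=c["world_from_camera"];f=K(c);d=T[:3,:3]@np.array([(uv[0]-c["cx"])/f,(uv[1]-c["cy"])/f,1]);d/=np.linalg.norm(d)
        M=np.eye(3)-np.outer(d,d);A.append(M);B.append(M@T[:3,3])
    p=np.linalg.solve(sum(A),sum(B));print(p.round(3),proj(t,p)-a,proj(s,p)-b)
tri(np.array([303.7,192.5]),np.array([274.,104.]))
# radius of cap in px side ~ 11.5
E
```

```text
[ 0.521 -0.167  0.37 ] [0.01767808 0.11493808] [-0.10535582 -0.00886982]
```

>>> {"method": "jog_arm", "body": {
  "moves": [
    [-1,0.03,-0.01,0,0,0,-0.1],
    [-1,0.065,-0.022,0,0,0,-0.2],
    [-1,0.1,-0.035,0,0,0,-0.3],
    [-1,0.135,-0.047,0,0,0,-0.4],
    [-1,0.17,-0.06,0,0,0,-0.5],
    [-1,0.205,-0.07,0,0,0,-0.6],
    [-1,0.24,-0.08,0,0,0,-0.7],
    [-1,0.275,-0.09,0,0,0,-0.8],
    [-1,0.31,-0.1,0,0,0,-0.9],
    [-1,0.345,-0.11,0,0,0,-1.0]
  ]
}}

```text
time_s: 20.07
tcp_pos: [0.5373, -0.0608, 0.3472]
ee_rot: [[0.777, -0.629, -0.003], [-0.629, -0.777, -0.0], [-0.002, 0.002, -1.0]]
wrist_force: [1.2, 0.8, 0.9]
gripper_width: 0.998
```

```bash
python3 g.py 0.609 -0.343 0.25 -14; python3 - <<'E'
from station import *
from h import *
t=capture("top");s=capture("side")
def mk(c,u,v,r,z,n):
    hs=cv2.cvtColor(c["frame"],cv2.COLOR_RGB2HSV).astype(int)
    m=((hs[...,0]<16)&(hs[...,1]>120)&(hs[...,2]>135)).astype(np.uint8)
    w=np.zeros_like(m);w[v-r:v+r,u-r:u+r]=1;m*=w
    cs,_=cv2.findContours(m,cv2.RETR_EXTERNAL,cv2.CHAIN_APPROX_NONE);ct=max(cs,key=cv2.contourArea)
    W=np.array([ray(c,p[0],z)[:2] for p in ct])
    print(n,cv2.contourArea(ct),"minrect",cv2.minAreaRect((W*1000).astype(np.float32)),cv2.minEnclosingCircle((W*1000).astype(np.float32)))
mk(t,341,174,17,.032,"disc top");mk(s,258,153,15,.032,"disc side")
crop(t,200,80,400,280,3,"pics/t11.png")
crop(s,180,100,380,250,4,"pics/s11.png")
E
```

```text
t 20.07 tcp [ 0.5373 -0.0608  0.3472] yaw -39.00 tilt 0.15 j [ 11.  10.   2.  -0. -82.  40.] F [1.2 0.8 0.9] w 0.998
tool dx 0.2333 dy 0.1742 dz 0.0972 wz -0.4364
disc top 191.5 minrect ((608.8554077148438, -341.4437255859375), (55.93928146362305, 52.49595260620117), 89.48255157470703) ((609.2551879882812, -341.7156066894531), 28.92451286315918)
disc side 102.0 minrect ((608.1721801757812, -343.46588134765625), (55.53858184814453, 46.2315788269043), 11.718299865722656) ((608.9210815429688, -343.3624267578125), 29.143165588378906)
```

View pics/t11.png

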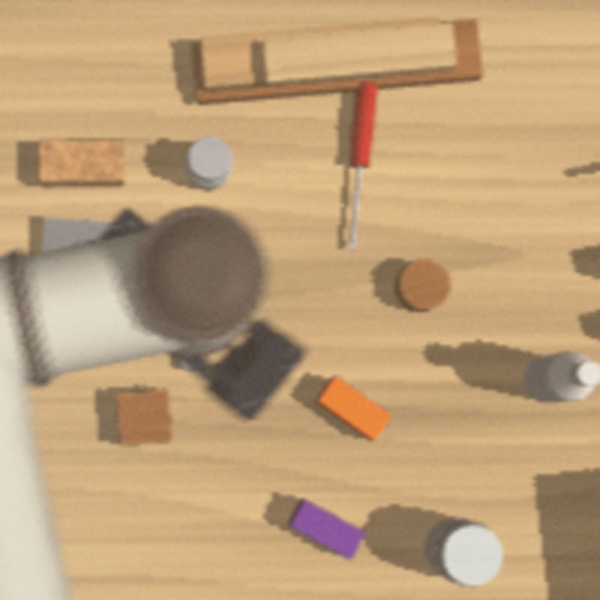

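>>> {"method": "jog_arm", "body": {
  "moves": [
    [-1,0.028,0.021,0,0,0,-0.06],
    [-1,0.056,0.042,0,0,0,-0.12],
    [-1,0.084,0.063,0,0,0,-0.18],
    [-1,0.112,0.084,0,0,0,-0.24],
    [-1,0.14,0.105,0.01,0,0,-0.3],
    [-1,0.168,0.126,0.03,0,0,-0.36],
    [-1,0.196,0.147,0.05,0,0,-0.42],
    [-1,0.22,0.165,0.07,0,0,-0.436],
    [-1,0.233,0.174,0.09,0,0,-0.436],
    [-1,0.233,0.174,0.097,0,0,-0.436]
  ]
}}

```text
time_s: 21.0
tcp_pos: [0.6065, -0.3429, 0.2444]
ee_rot: [[0.968, -0.251, -0.009], [-0.251, -0.968, 0.004], [-0.01, -0.002, -1.0]]
wrist_force: [-0.5, 1.0, -1.3]
gripper_width: 0.998
```

```bash
python3 g.py 0.609 -0.3427 0.013 -14
```

```text
t 21.00 tcp [ 0.6065 -0.3429  0.2444] yaw -14.56 tilt 0.57 j [-16.  29.  15.  -0. -76.  92.] F [-0.5  1.  -1.3] w 0.998
tool dx 0.0024 dy -0.0008 dz 0.2314 wz -0.0097
```

>>> {"method": "jog_arm", "body": {
  "moves": [
    [-1,0,0,0.02,0,0,0],
    [-1,0,0,0.05,0,0,0],
    [-1,0,0,0.08,0,0,0],
    [-1,0,0,0.11,0,0,0],
    [-1,0,0,0.14,0,0,0],
    [-1,0,0,0.165,0,0,0],
    [-1,0,0,0.18,0,0,0],
    [-1,0,0,0.18,0,0,0],
    [-1,0,0,0.18,0,0,0],
    [-1,0,0,0.18,0,0,0]
  ]
}}

```text
time_s: 21.83
tcp_pos: [0.6091, -0.341, 0.0731]
ee_rot: [[0.969, -0.246, 0.002], [-0.246, -0.969, -0.001], [0.002, 0.001, -1.0]]
wrist_force: [0.1, -0.6, 0.4]
gripper_width: 1.0
```

```bash
python3 g.py 0.609 -0.3427 0.013 -14; python3 - <<'E'
from station import *
from h import *
t=capture("top")
s=capture("side")
crop(t,280,140,430,260,4,"pics/t12.png")
crop(s,200,80,360,200,5,"pics/s12.png")
E
```

```text
t 21.83 tcp [ 0.6091 -0.341   0.0731] yaw -14.26 tilt 0.14 j [-16.  36.   1.   0. -55.  92.] F [ 0.1 -0.6  0.4] w 1.000
tool dx 0.0003 dy 0.0017 dz 0.0601 wz -0.0045
```

View pics/s12.png

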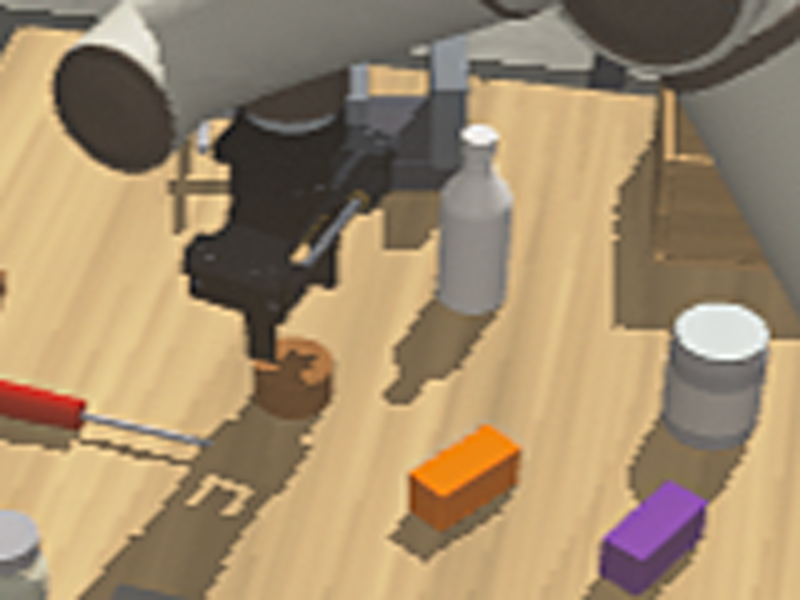

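>>> {"method": "jog_arm", "body": {
  "moves": [
    [-1,0,0.002,0.01,0,0,0],
    [-1,0,0.002,0.02,0,0,0],
    [-1,0,0.002,0.03,0,0,0],
    [-1,0,0.002,0.04,0,0,0],
    [-1,0,0.002,0.05,0,0,0],
    [-1,0,0.002,0.057,0,0,0],
    [-1,0,0.002,0.058,0,0,0],
    [-1,0,0.002,0.058,0,0,0],
    [-1,0,0.002,0.058,0,0,0],
    [-1,0,0.002,0.058,0,0,0]
  ]
}}

```text
time_s: 22.77
tcp_pos: [0.6081, -0.3434, 0.0143]
ee_rot: [[0.969, -0.247, 0.001], [-0.247, -0.969, -0.001], [0.001, 0.0, -1.0]]
wrist_force: [0.3, -0.5, -0.0]
gripper_width: 0.999
```

```bash
python3 g.py 0.609 -0.3427 0.013 -14
```

```text
t 22.77 tcp [ 0.6081 -0.3434  0.0143] yaw -14.30 tilt 0.08 j [-16.  40.  -1.   0. -49.  92.] F [ 0.3 -0.5 -0. ] w 0.999
tool dx 0.0007 dy -0.0009 dz 0.0013 wz -0.0053
```

>>> {"method": "jog_arm", "body": {
  "moves": [
    [1,0.001,0,0.001,0,0,0],
    [1,0.001,0,0.001,0,0,0],
    [1,0.001,0,0.001,0,0,0],
    [1,0.001,0,0.001,0,0,0],
    [1,0.001,0,0.001,0,0,0],
    [1,0.001,0,0.001,0,0,0],
    [1,0.001,0,0.001,0,0,0],
    [1,0.001,0,0.001,0,0,0],
    [1,0.001,0,-0.01,0,0,0],
    [1,0.001,0,-0.03,0,0,0]
  ]
}}

```text
time_s: 23.6
tcp_pos: [0.6064, -0.3425, 0.0412]
ee_rot: [[0.969, -0.248, -0.006], [-0.248, -0.969, 0.003], [-0.006, -0.001, -1.0]]
wrist_force: [0.2, 0.3, -0.8]
gripper_width: 0.686
```

```bash
python3 g.py 0.6333 0.0512 0.15 -14; python3 - <<'E'
from station import *
from h import *
s=capture("side")
crop(s,200,80,360,200,5,"pics/s13.png")
E
```

```text
t 23.60 tcp [ 0.6064 -0.3425  0.0412] yaw -14.35 tilt 0.38 j [-16.  38.   0.  -0. -53.  92.] F [ 0.2  0.3 -0.8] w 0.686
tool dx -0.0715 dy -0.3881 dz -0.1088 wz -0.0060
```

View pics/s13.png

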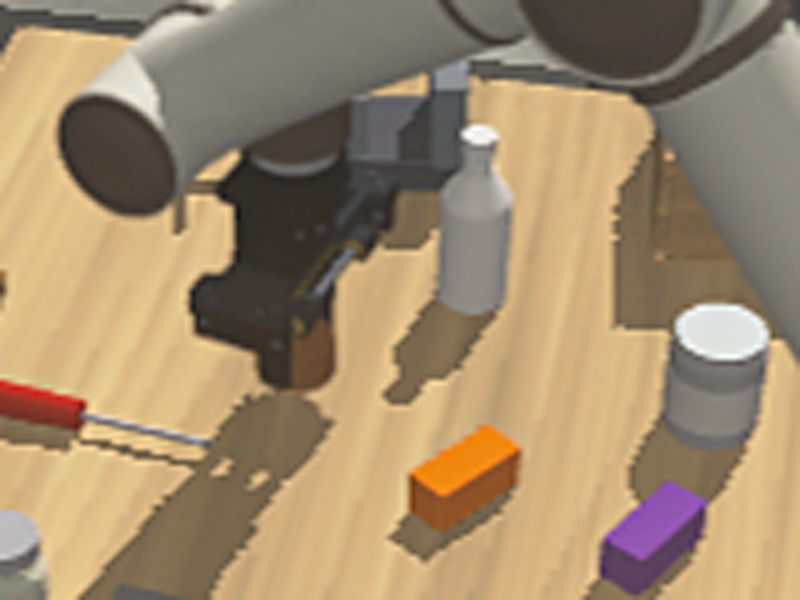

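>>> {"method": "jog_arm", "body": {
  "moves": [
    [1,0,0,-0.03,0,0,0],
    [1,0,0,-0.06,0,0,0],
    [1,0,0,-0.09,0,0,0],
    [1,-0.003,-0.015,-0.109,0,0,0],
    [1,-0.008,-0.045,-0.109,0,0,0],
    [1,-0.014,-0.078,-0.109,0,0,0],
    [1,-0.02,-0.111,-0.109,0,0,0],
    [1,-0.026,-0.144,-0.109,0,0,0],
    [1,-0.032,-0.177,-0.109,0,0,0],
    [1,-0.038,-0.21,-0.109,0,0,0]
  ]
}}

```text
time_s: 24.48
tcp_pos: [0.6236, -0.129, 0.1535]
ee_rot: [[0.969, -0.247, 0.001], [-0.247, -0.969, 0.0], [0.001, -0.0, -1.0]]
wrist_force: [-0.2, 0.9, -0.9]
gripper_width: 0.68
```

```bash
python3 g.py 0.6333 0.0512 0.15 -14
```

```text
t 24.48 tcp [ 0.6236 -0.129   0.1535] yaw -14.32 tilt 0.07 j [  3.  26.  -3.   0. -60.  73.] F [-0.2  0.9 -0.9] w 0.680
tool dx -0.0352 dy -0.1770 dz 0.0035 wz -0.0056
```

>>> {"method": "jog_arm", "body": {
  "moves": [
    [1,-0.005,-0.025,0,0,0,0],
    [1,-0.011,-0.055,0,0,0,0],
    [1,-0.017,-0.085,0,0,0,0],
    [1,-0.023,-0.115,0,0,0,0],
    [1,-0.029,-0.145,0,0,0,0],
    [1,-0.034,-0.168,0.01,0,0,0],
    [1,-0.035,-0.177,0.03,0,0,0],
    [1,-0.035,-0.177,0.05,0,0,0],
    [1,-0.035,-0.177,0.07,0,0,0],
    [1,-0.035,-0.177,0.08,0,0,0]
  ]
}}

```text
time_s: 25.32
tcp_pos: [0.6321, 0.0499, 0.0706]
ee_rot: [[0.969, -0.247, -0.003], [-0.247, -0.969, -0.0], [-0.003, 0.001, -1.0]]
wrist_force: [-1.1, 0.4, -1.7]
gripper_width: 0.682
```

>>> {"method": "jog_arm", "body": {
  "moves": [
    [1,0,0,0,0,0,0],
    [1,0,0,0,0,0,0],
    [1,0,0,0,0,0,0],
    [1,0,0,0,0,0,0],
    [1,0,0,0,0,0,0],
    [1,0,0,0,0,0,0],
    [1,0,0,0,0,0,0],
    [1,0,0,0,0,0,0],
    [1,0,0,0,0,0,0],
    [1,0,0,0,0,0,0]
  ]
}}

```text
time_s: 26.15
tcp_pos: [0.6334, 0.0496, 0.0726]
ee_rot: [[0.969, -0.247, -0.0], [-0.247, -0.969, -0.0], [-0.0, 0.0, -1.0]]
wrist_force: [-0.5, -0.3, -2.0]
gripper_width: 0.678
```

```bash
python3 g.py 0.6333 0.0512 0.03 -14; python3 - <<'E'
from station import *
from h import *
t=capture("top");s=capture("side")
crop(t,180,120,300,210,6,"pics/t14.png");crop(s,160,150,280,250,6,"pics/s14.png")
E
```

```text
t 26.15 tcp [0.6334 0.0496 0.0726] yaw -14.31 tilt 0.00 j [ 19.  31.  -9.   0. -51.  57.] F [-0.5 -0.3 -2. ] w 0.678
tool dx -0.0005 dy -0.0015 dz 0.0426 wz -0.0055
```

View pics/s14.png

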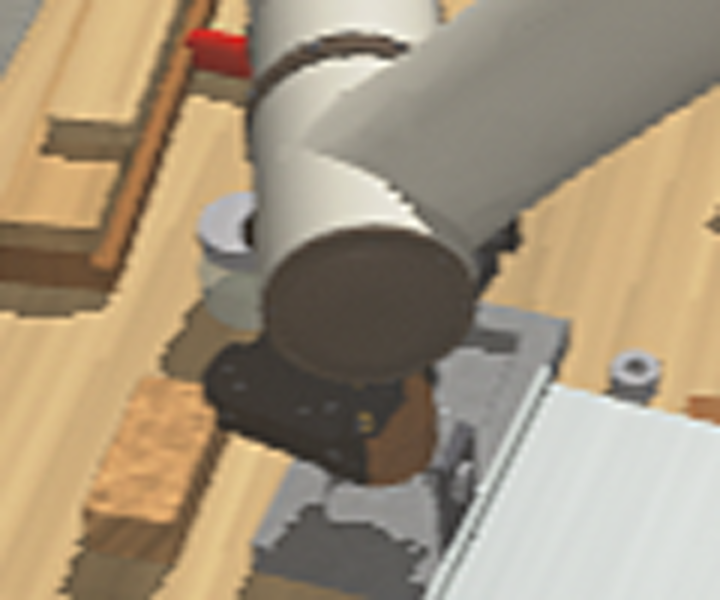

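View pics/t14.png

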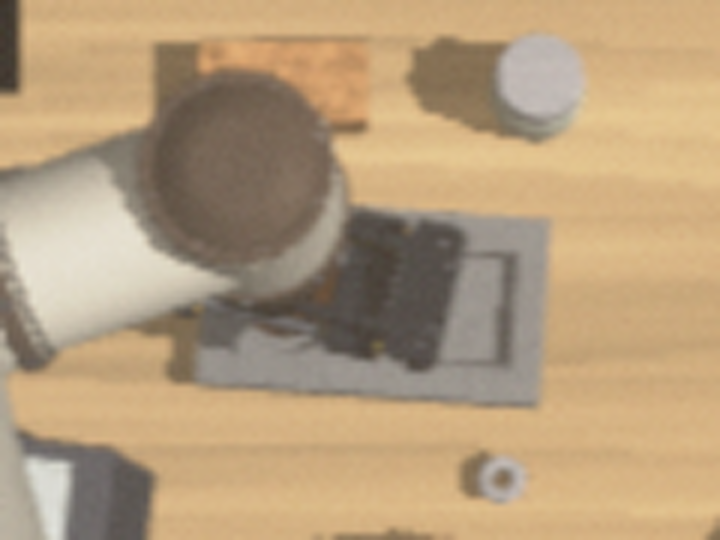

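>>> {"method": "jog_arm", "body": {
  "moves": [
    [1,0,-0.0015,0.01,0,0,0],
    [1,0,-0.0015,0.018,0,0,0],
    [1,0,-0.0015,0.025,0,0,0],
    [1,0,-0.0015,0.03,0,0,0],
    [1,0,-0.0015,0.034,0,0,0],
    [1,0,-0.0015,0.036,0,0,0],
    [1,0,-0.0015,0.038,0,0,0],
    [1,0,-0.0015,0.04,0,0,0],
    [1,0,-0.0015,0.04,0,0,0],
    [1,0,-0.0015,0.04,0,0,0]
  ]
}}

```text
time_s: 27.08
tcp_pos: [0.634, 0.0511, 0.0327]
ee_rot: [[0.969, -0.247, 0.0], [-0.247, -0.969, 0.0], [0.0, -0.0, -1.0]]
wrist_force: [-0.4, -0.5, -0.4]
gripper_width: 0.68
```

```bash
python3 g.py 0.6333 0.0512 0.03 -14; python3 - <<'E'
from station import *
from h import *
t=capture("top");s=capture("side")
crop(t,180,120,300,210,6,"pics/t15.png");crop(s,160,150,280,250,6,"pics/s15.png")
E
```

```text
t 27.08 tcp [0.634  0.0511 0.0327] yaw -14.31 tilt 0.02 j [ 19.  33. -10.   0. -46.  57.] F [-0.4 -0.5 -0.4] w 0.680
tool dx -0.0007 dy 0.0001 dz 0.0027 wz -0.0054
```

View pics/s15.png

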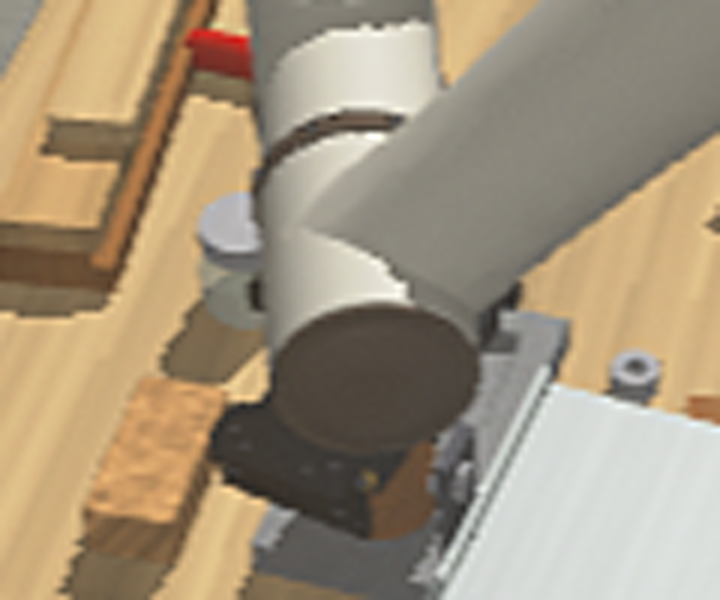

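>>> {"method": "jog_arm", "body": {
  "moves": [
    [1,0,0,0.001,0,0,0],
    [1,0,0,0.002,0,0,0],
    [1,0,0,0.003,0,0,0],
    [1,0,0,0.004,0,0,0],
    [1,0,0,0.005,0,0,0],
    [1,0,0,0.006,0,0,0],
    [1,0,0,0.006,0,0,0],
    [1,0,0,0.006,0,0,0],
    [1,0,0,0.006,0,0,0],
    [1,0,0,0.006,0,0,0]
  ]
}}

```text
time_s: 28.02
tcp_pos: [0.6339, 0.0511, 0.0266]
ee_rot: [[0.969, -0.247, 0.0], [-0.247, -0.969, 0.0], [0.0, -0.0, -1.0]]
wrist_force: [-0.8, -0.3, -1.4]
gripper_width: 0.681
```

```bash
python3 g.py 0.6333 0.0512 0.03 -14
```

```text
t 28.02 tcp [0.6339 0.0511 0.0266] yaw -14.31 tilt 0.01 j [ 19.  34. -11.   0. -45.  57.] F [-0.8 -0.3 -1.4] w 0.681
tool dx -0.0006 dy 0.0001 dz -0.0034 wz -0.0054
```

>>> {"method": "jog_arm", "body": {
  "moves": [
    [0.2,0,0,0,0,0,0],
    [-0.6,0,0,0,0,0,0],
    [-1,0,0,0,0,0,0],
    [-1,0,0,0,0,0,0],
    [-1,0,0,0,0,0,0],
    [-1,0,0,0,0,0,0],
    [-1,0,0,0,0,0,0],
    [-1,0,0,-0.01,0,0,0],
    [-1,0,0,-0.03,0,0,0],
    [-1,0,0,-0.06,0,0,0]
  ]
}}

```text
time_s: 28.85
tcp_pos: [0.6319, 0.0506, 0.085]
ee_rot: [[0.969, -0.248, -0.006], [-0.248, -0.969, -0.002], [-0.005, 0.003, -1.0]]
wrist_force: [0.5, 0.5, 0.6]
gripper_width: 1.0
```

```bash
python3 g.py 0.47 -0.015 0.25 -10
```

```text
t 28.85 tcp [0.6319 0.0506 0.085 ] yaw -14.34 tilt 0.36 j [ 19.  30.  -8.  -0. -53.  57.] F [0.5 0.5 0.6] w 1.000
tool dx -0.1406 dy 0.1036 dz -0.1650 wz -0.0757
```

>>> {"method": "jog_arm", "body": {
  "moves": [
    [-1,0,0,-0.03,0,0,0],
    [-1,0,0,-0.06,0,0,0],
    [-1,0,0,-0.1,0,0,0],
    [-1,0,0,-0.14,0,0,0],
    [-1,0,0,-0.17,0,0,0],
    [-1,0,0.03,-0.18,0,0,0],
    [-1,0,0.06,-0.18,0,0,0],
    [-1,0,0.1,-0.18,0,0,0],
    [-1,0,0.13,-0.18,0,0,0],
    [-1,0,0.15,-0.18,0,0,0]
  ]
}}

```text
time_s: 29.68
tcp_pos: [0.5956, -0.0966, 0.2679]
ee_rot: [[0.969, -0.249, 0.001], [-0.249, -0.969, -0.0], [0.001, -0.0, -1.0]]
wrist_force: [0.3, -0.4, 0.3]
gripper_width: 1.0
```

```bash
python3 g.py 0.458 -0.0145 0.25 5.8; python3 - <<'E'
from station import *
from h import *
t=capture("top");s=capture("side")
np.save("top16.npy",t,allow_pickle=True)
crop(t,180,120,300,240,5,"pics/t16.png");crop(s,160,150,320,270,5,"pics/s16.png")
E
```

```text
t 29.68 tcp [ 0.5956 -0.0966  0.2679] yaw -14.40 tilt 0.06 j [  6.  18.   1.   0. -73.  69.] F [ 0.3 -0.4  0.3] w 1.000
tool dx -0.1537 dy -0.0453 dz 0.0179 wz -0.3525
```

View pics/t16.png

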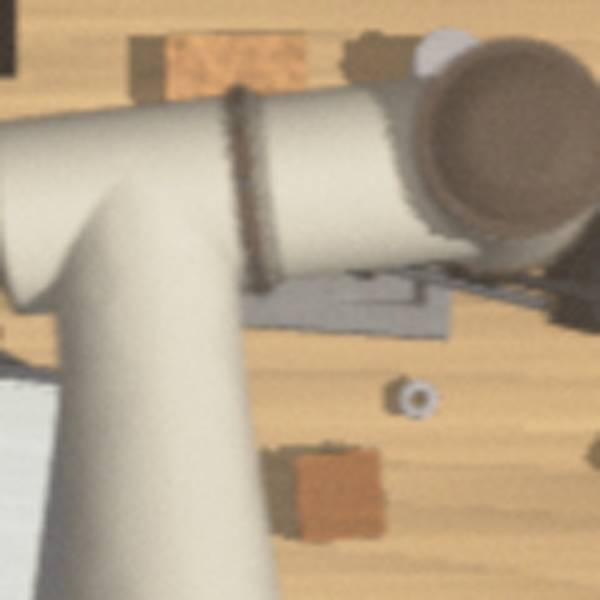

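View pics/s16.png

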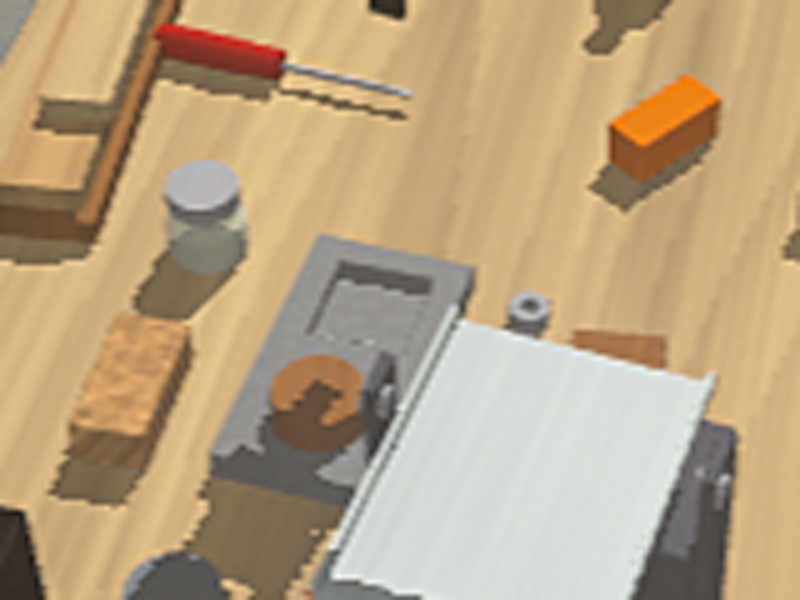

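```bash
python3 - <<'E'
from h import *
t=ld("top16.npy")
crop(t,225,195,270,240,14,"pics/t17.png")
hs=cv2.cvtColor(t["frame"],cv2.COLOR_RGB2HSV).astype(int)
m=((hs[...,0]<16)&(hs[...,1]>120)&(hs[...,2]>120)).astype(np.uint8);w=np.zeros_like(m);w[198:240,230:265]=1;m*=w
cs,_=cv2.findContours(m,cv2.RETR_EXTERNAL,cv2.CHAIN_APPROX_NONE);ct=max(cs,key=cv2.contourArea)
W=np.array([ray(t,p[0],.032)[:2] for p in ct])*1000
print(cv2.minAreaRect(W.astype(np.float32)))
for cor in [((0,0))]:
  pass
print(cv2.approxPolyDP(ct,3,True)[:,0])
E
```

```text
((458.921875, -15.56334114074707), (57.274993896484375, 55.033084869384766), 5.768347263336182)
[[254 210]
 [239 212]
 [241 227]
 [256 226]]
```

View pics/t17.png

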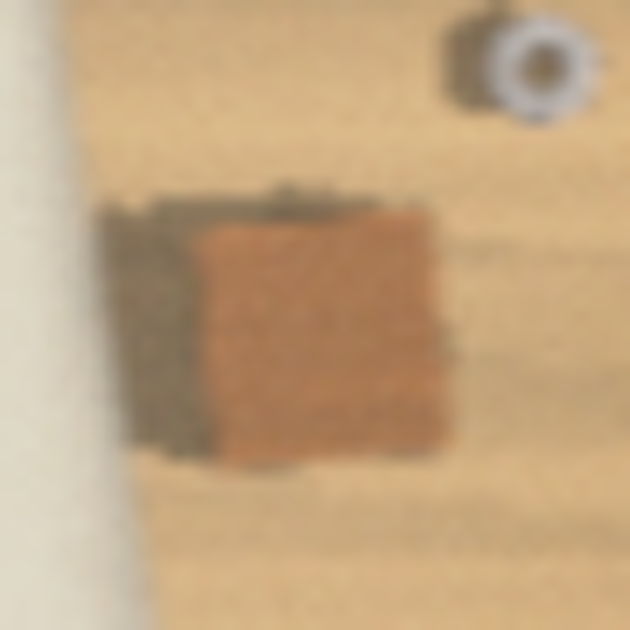

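```bash
python3 - <<'E'
from h import *
t=ld("top16.npy")
P=np.array([ray(t,(np.array(p)+.5)/14-.5+np.array([225,195]),.032)[:2] for p in [(197,230),(430,210),(447,450),(220,465)]])
print(P.mean(0),[np.linalg.norm(P[i]-P[(i+1)%4]).round(4) for i in range(4)],[(np.degrees(np.arctan2(*(P[(i+1)%4]-P[i])[::-1]))%90).round(1) for i in range(4)])
E
python3 g.py 0.458 -0.015 0.25 5.2
```

```text
[ 0.45862831 -0.01541274] [np.float64(0.0575), np.float64(0.059), np.float64(0.0558), np.float64(0.0579)] [np.float64(4.3), np.float64(3.5), np.float64(3.2), np.float64(5.2)]
t 29.78 tcp [ 0.5957 -0.097   0.2678] yaw -14.53 tilt 0.06 j [  6.  18.   1.   0. -73.  69.] F [ 0.5 -0.5  0.3] w 0.998
tool dx -0.1538 dy -0.0448 dz 0.0178 wz -0.3444
```

>>> {"method": "jog_arm", "body": {
  "moves": [
    [-1,-0.025,-0.007,0,0,0,-0.05],
    [-1,-0.05,-0.014,0,0,0,-0.1],
    [-1,-0.075,-0.022,0,0,0,-0.15],
    [-1,-0.1,-0.029,0.01,0,0,-0.2],
    [-1,-0.125,-0.036,0.03,0,0,-0.25],
    [-1,-0.145,-0.042,0.05,0,0,-0.3],
    [-1,-0.154,-0.045,0.08,0,0,-0.332],
    [-1,-0.154,-0.045,0.11,0,0,-0.332],
    [-1,-0.154,-0.045,0.14,0,0,-0.332],
    [-1,-0.154,-0.045,0.16,0,0,-0.332]
  ]
}}

```text
time_s: 30.62
tcp_pos: [0.4575, -0.0118, 0.105]
ee_rot: [[0.997, 0.083, -0.002], [0.083, -0.997, 0.0], [-0.002, -0.0, -1.0]]
wrist_force: [0.0, 0.6, 0.6]
gripper_width: 1.001
```

>>> {"method": "jog_arm", "body": {
  "moves": [
    [-1,0,0,0.02,0,0,0],
    [-1,0,0,0.035,0,0,0],
    [-1,0,0,0.04,0,0,0],
    [-1,0,0,0.04,0,0,0],
    [-1,0,0,0.04,0,0,0],
    [-1,0,0,0.04,0,0,0],
    [-1,0,0,0.04,0,0,0],
    [-1,0,0,0.04,0,0,0],
    [-1,0,0,0.04,0,0,0],
    [-1,0,0,0.04,0,0,0]
  ]
}}

```text
time_s: 31.45
tcp_pos: [0.4588, -0.0125, 0.067]
ee_rot: [[0.997, 0.082, 0.001], [0.082, -0.997, 0.0], [0.001, -0.0, -1.0]]
wrist_force: [-0.5, 0.2, 0.2]
gripper_width: 0.999
```

```bash
python3 g.py 0.4585 -0.015 0.013 4.5; python3 - <<'E'
from station import *
from h import *
t=capture("top");s=capture("side")
crop(t,180,120,340,240,5,"pics/t18.png");crop(s,190,150,350,270,5,"pics/s18.png")
E
```

```text
t 31.45 tcp [ 0.4588 -0.0125  0.067 ] yaw 4.71 tilt 0.05 j [ 19.  17. -34.   0. -39.  76.] F [-0.5  0.2  0.2] w 0.999
tool dx -0.0005 dy 0.0024 dz 0.0540 wz 0.0036
```

View pics/t18.png

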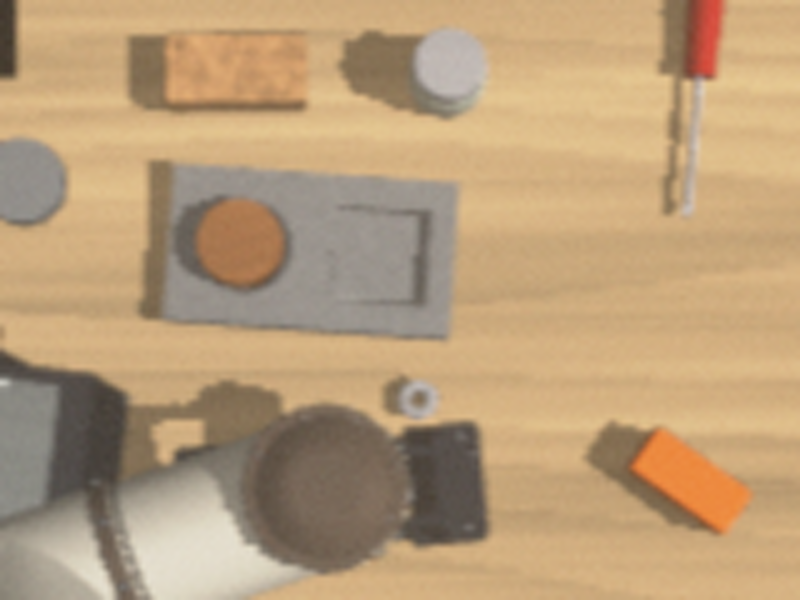

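View pics/s18.png

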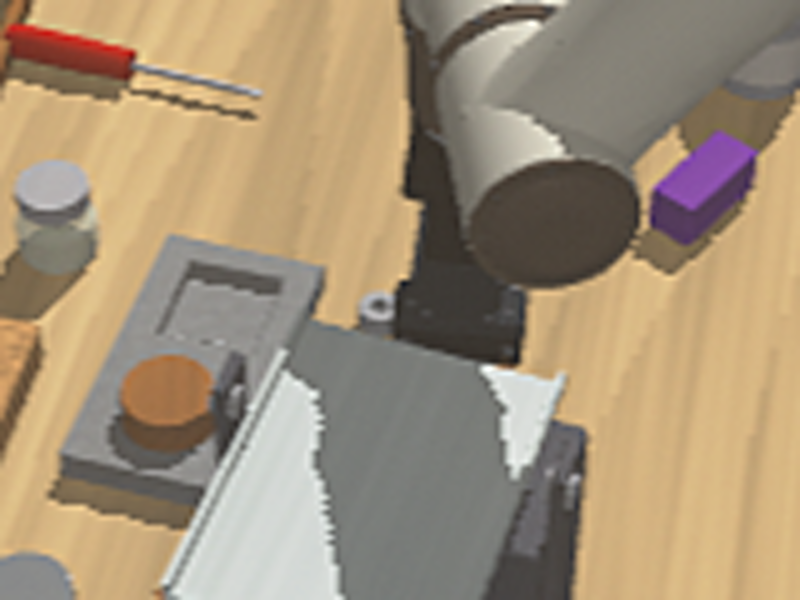

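>>> {"method": "jog_arm", "body": {
  "moves": [
    [-1,0,0.002,0.01,0,0,0],
    [-1,0,0.002,0.02,0,0,0],
    [-1,0,0.002,0.03,0,0,0],
    [-1,0,0.002,0.04,0,0,0],
    [-1,0,0.002,0.048,0,0,0],
    [-1,0,0.002,0.053,0,0,0],
    [-1,0,0.002,0.053,0,0,0],
    [-1,0,0.002,0.053,0,0,0],
    [-1,0,0.002,0.053,0,0,0],
    [-1,0,0.002,0.053,0,0,0]
  ]
}}

```text
time_s: 32.38
tcp_pos: [0.4593, -0.0144, 0.0141]
ee_rot: [[0.997, 0.082, 0.001], [0.082, -0.997, 0.0], [0.001, -0.0, -1.0]]
wrist_force: [-1.1, -0.3, 0.8]
gripper_width: 0.996
```

>>> {"method": "jog_arm", "body": {
  "moves": [
    [1,0,0,0,0,0,0],
    [1,0,0,0,0,0,0],
    [1,0,0,0,0,0,0],
    [1,0,0,0,0,0,0],
    [1,0,0,0,0,0,0],
    [1,0,0,0,0,0,0],
    [1,0,0,0,0,0,0],
    [1,0,0,0,0,0,0],
    [1,0,0,0,0,0,0],
    [1,0,0,0,0,0,0]
  ]
}}

```text
time_s: 33.22
tcp_pos: [0.4588, -0.0146, 0.0136]
ee_rot: [[0.997, 0.082, -0.0], [0.082, -0.997, -0.0], [-0.0, 0.0, -1.0]]
wrist_force: [0.2, -0.5, 1.8]
gripper_width: 0.685
```

```bash
python3 g.py 0.626 -0.0456 0.12 -4
```

```text
t 33.22 tcp [ 0.4588 -0.0146  0.0136] yaw 4.71 tilt 0.01 j [ 19.  22. -37.   0. -31.  76.] F [ 0.2 -0.5  1.8] w 0.685
tool dx 0.1641 dy 0.0446 dz -0.1064 wz 0.1520
```

>>> {"method": "jog_arm", "body": {
  "moves": [
    [1,0,0,-0.015,0,0,0],
    [1,0,0,-0.035,0,0,0],
    [1,0,0,-0.06,0,0,0],
    [1,0.01,0.003,-0.085,0,0,0.03],
    [1,0.03,0.008,-0.1,0,0,0.06],
    [1,0.055,0.015,-0.107,0,0,0.09],
    [1,0.085,0.023,-0.107,0,0,0.12],
    [1,0.115,0.031,-0.107,0,0,0.152],
    [1,0.145,0.039,-0.107,0,0,0.152],
    [1,0.164,0.045,-0.107,0,0,0.152]
  ]
}}

```text
time_s: 34.05
tcp_pos: [0.6284, -0.0463, 0.1198]
ee_rot: [[0.998, -0.07, 0.001], [-0.07, -0.998, 0.0], [0.001, -0.0, -1.0]]
wrist_force: [0.1, 0.2, -0.2]
gripper_width: 0.691
```

>>> {"method": "jog_arm", "body": {
  "moves": [
    [1,0,0,0,0,0,0],
    [1,0,0,0.015,0,0,0],
    [1,0,0,0.03,0,0,0],
    [1,0,0,0.04,0,0,0],
    [1,0,0,0.04,0,0,0],
    [1,0,0,0.04,0,0,0],
    [1,0,0,0.04,0,0,0],
    [1,0,0,0.04,0,0,0],
    [1,0,0,0.04,0,0,0],
    [1,0,0,0.04,0,0,0]
  ]
}}

```text
time_s: 34.88
tcp_pos: [0.6263, -0.0458, 0.0814]
ee_rot: [[0.998, -0.07, 0.001], [-0.07, -0.998, 0.0], [0.001, -0.0, -1.0]]
wrist_force: [0.6, -0.0, -0.4]
gripper_width: 0.69
```

```bash
python3 g.py 0.626 -0.0456 0.033 -4; python3 - <<'E'
from station import *
from h import *
t=capture("top");s=capture("side");np.save("side19.npy",s,allow_pickle=True);np.save("top19.npy",t,allow_pickle=True)
crop(t,180,120,300,210,6,"pics/t19.png");crop(s,170,150,290,250,6,"pics/s19.png")
E
```

```text
t 34.88 tcp [ 0.6263 -0.0458  0.0814] yaw -3.99 tilt 0.08 j [ 11.  30.  -9.  -0. -51.  75.] F [ 0.6 -0.  -0.4] w 0.690
tool dx -0.0003 dy -0.0002 dz 0.0484 wz 0.0001
```

View pics/t19.png

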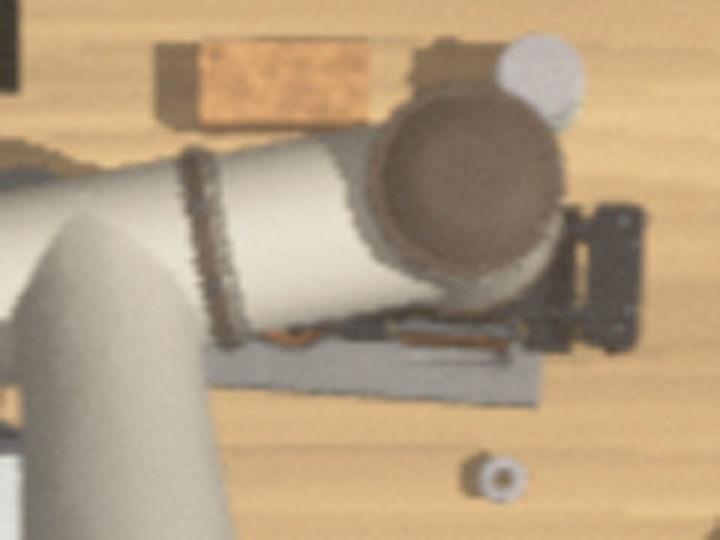

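View pics/s19.png

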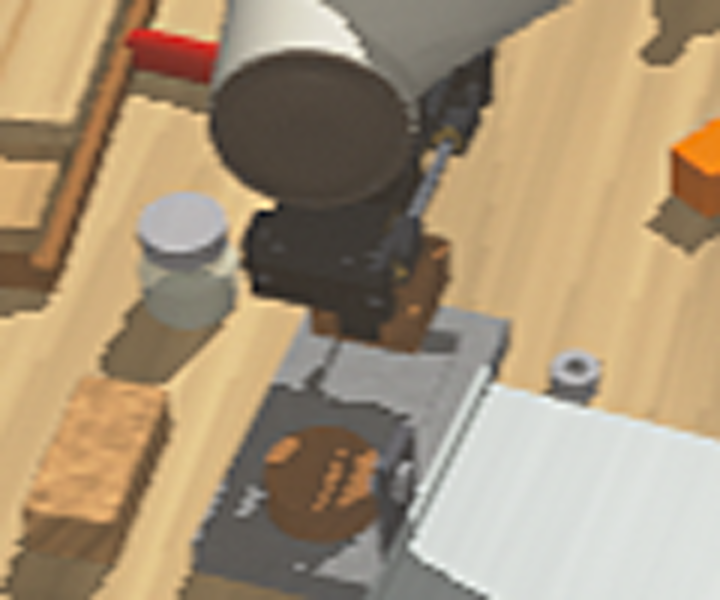

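```bash
python3 - <<'E'
from h import *
t=ld("top19.npy");s=ld("side19.npy")
c=np.array([.6263,-.0458]);a=np.radians(-4);X=np.array([np.cos(a),np.sin(a)]);Y=np.array([-np.sin(a),np.cos(a)])
for z in (.068,.100):
  for i,j in((1,1),(1,-1),(-1,-1),(-1,1)):
    p=np.append(c+.03*i*X+.03*j*Y,z)
    print(z,i,j,"top",((proj(t,p)-[180,120])*6).round(),"side",((proj(s,p)-[170,150])*6).round())
E
```

```text
0.068 1 1 top [407. 237.] side [307. 332.]
0.068 1 -1 top [513. 244.] side [344. 255.]
0.068 -1 -1 top [507. 349.] side [449. 277.]
0.068 -1 1 top [400. 343.] side [415. 354.]
0.1 1 1 top [406. 228.] side [303. 289.]
0.1 1 -1 top [515. 235.] side [341. 213.]
0.1 -1 -1 top [508. 343.] side [448. 234.]
0.1 -1 1 top [400. 336.] side [413. 312.]
```

>>> {"method": "jog_arm", "body": {
  "moves": [
    [1,0,0,0.01,0,0,0],
    [1,0,0,0.02,0,0,0],
    [1,0,0,0.028,0,0,0],
    [1,0,0,0.035,0,0,0],
    [1,0,0,0.04,0,0,0],
    [1,0,0,0.043,0,0,0],
    [1,0,0,0.046,0,0,0],
    [1,0,0,0.048,0,0,0],
    [1,0,0,0.048,0,0,0],
    [1,0,0,0.048,0,0,0]
  ]
}}

```text
time_s: 35.82
tcp_pos: [0.6261, -0.0459, 0.0327]
ee_rot: [[0.998, -0.07, 0.0], [-0.07, -0.998, -0.0], [0.0, -0.0, -1.0]]
wrist_force: [1.1, -0.0, -0.9]
gripper_width: 0.685
```

```bash
python3 g.py 0.626 -0.0456 0.0265 -4; python3 - <<'E'
from station import *
from h import *
t=capture("top");s=capture("side")
crop(s,170,150,290,250,6,"pics/s20.png")
E
```

```text
t 35.82 tcp [ 0.6261 -0.0459  0.0327] yaw -3.99 tilt 0.02 j [ 11.  33. -12.   0. -45.  75.] F [ 1.1 -0.  -0.9] w 0.685
tool dx -0.0002 dy -0.0003 dz 0.0062 wz 0.0001
```

View pics/s20.png

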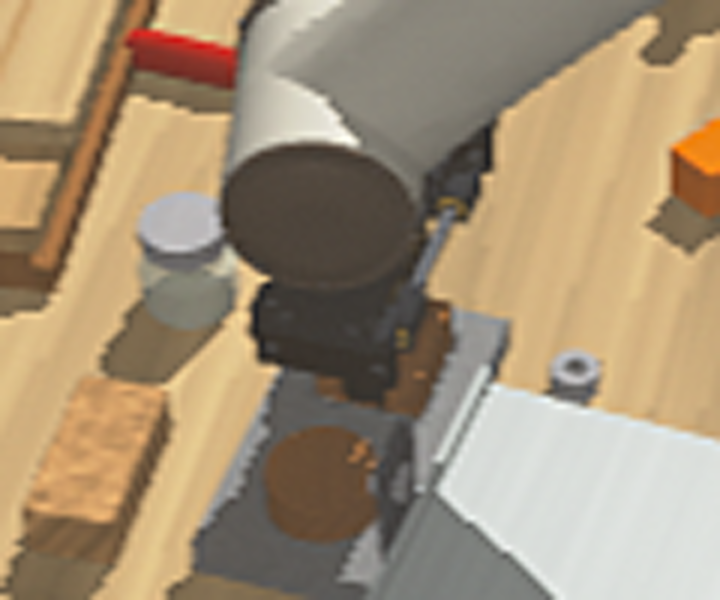

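No contact force; continue down 6 mm, release narrowly, rise.

>>> {"method": "jog_arm", "body": {
  "moves": [
    [1,0,0,0.002,0,0,0],
    [1,0,0,0.003,0,0,0],
    [1,0,0,0.004,0,0,0],
    [1,0,0,0.005,0,0,0],
    [1,0,0,0.006,0,0,0],
    [1,0,0,0.006,0,0,0],
    [1,0,0,0.006,0,0,0],
    [1,0,0,0.006,0,0,0],
    [1,0,0,0.006,0,0,0],
    [1,0,0,0.006,0,0,0]
  ]
}}

```text
time_s: 36.75
tcp_pos: [0.626, -0.0459, 0.0266]
ee_rot: [[0.998, -0.07, 0.0], [-0.07, -0.998, 0.0], [0.0, -0.0, -1.0]]
wrist_force: [-0.1, 0.3, -0.9]
gripper_width: 0.689
```

```bash
python3 g.py 0.626 -0.0456 0.0265 -4
```

```text
t 36.75 tcp [ 0.626  -0.0459  0.0266] yaw -4.00 tilt 0.01 j [ 11.  33. -12.   0. -45.  75.] F [-0.1  0.3 -0.9] w 0.689
tool dx -0.0000 dy -0.0003 dz 0.0001 wz 0.0001
```

>>> {"method": "jog_arm", "body": {
  "moves": [
    [-0.3,0,0,0,0,0,0],
    [-0.5,0,0,0,0,0,0],
    [-0.65,0,0,0,0,0,0],
    [-0.65,0,0,0,0,0,0],
    [-0.65,0,0,0,0,0,0],
    [-0.65,0,0,0,0,0,0],
    [-0.65,0,0,0,0,0,0],
    [-0.65,0,0,-0.01,0,0,0],
    [-0.65,0,0,-0.03,0,0,0],
    [-0.65,0,0,-0.06,0,0,0]
  ]
}}

```text
time_s: 37.58
tcp_pos: [0.624, -0.0461, 0.0851]
ee_rot: [[0.998, -0.07, -0.006], [-0.07, -0.998, -0.001], [-0.006, 0.001, -1.0]]
wrist_force: [-0.0, -0.7, -0.2]
gripper_width: 0.823
```

>>> {"method": "jog_arm", "body": {
  "moves": [
    [-0.65,0,0,-0.03,0,0,0],
    [-0.65,0,0,-0.06,0,0,0],
    [-0.65,0,0,-0.1,0,0,0],
    [-0.65,0,0,-0.14,0,0,0],
    [-0.65,0,0.01,-0.18,0,0,0],
    [-0.65,-0.03,0.04,-0.2,0,0,0],
    [-0.65,-0.06,0.07,-0.2,0,0,0],
    [-0.65,-0.09,0.1,-0.2,0,0,0],
    [-0.65,-0.12,0.13,-0.2,0,0,0],
    [-0.65,-0.14,0.16,-0.2,0,0,0]
  ]
}}

```text
time_s: 38.42
tcp_pos: [0.4736, -0.1952, 0.2879]
ee_rot: [[0.998, -0.068, 0.002], [-0.068, -0.998, 0.0], [0.002, -0.0, -1.0]]
wrist_force: [-0.5, -0.5, -0.5]
gripper_width: 0.825
```

>>> {"method": "jog_arm", "body": {
  "moves": [
    [-0.65,-0.015,0.03,0,0,0,0],
    [-0.65,-0.03,0.06,0,0,0,0],
    [-0.65,-0.04,0.09,0,0,0,0],
    [-0.65,-0.05,0.12,0,0,0,0],
    [-0.65,-0.05,0.14,0,0,0,0],
    [-0.65,-0.05,0.15,0,0,0,0],
    [-0.65,-0.05,0.15,0,0,0,0],
    [-0.65,-0.05,0.15,0,0,0,0],
    [-0.65,-0.05,0.15,0,0,0,0],
    [-0.65,-0.05,0.15,0,0,0,0]
  ]
}}

```text
time_s: 39.25
tcp_pos: [0.416, -0.3399, 0.2868]
ee_rot: [[0.998, -0.068, 0.0], [-0.068, -0.998, 0.0], [0.0, -0.0, -1.0]]
wrist_force: [-1.1, -0.4, 0.3]
gripper_width: 0.828
```

```bash
python3 g.py; python3 - <<'E'
from station import *
from h import *
t=capture("top");s=capture("side");np.save("side21.npy",s,allow_pickle=True);np.save("top21.npy",t,allow_pickle=True)
crop(t,0,0,512,384,1.5,"pics/t21.png");crop(s,100,150,340,384,3,"pics/s21.png");crop(t,205,145,280,195,10,"pics/t21b.png")
c=np.array([.6258,-.0456]);a=np.radians(-4);X=np.array([np.cos(a),np.sin(a)]);Y=np.array([-np.sin(a),np.cos(a)])
for i,j in((1,1),(1,-1),(-1,-1),(-1,1)):
    p=np.append(c+.03*i*X+.03*j*Y,.044); print("tile top corner: top",((proj(t,p)-[205,145])*10).round(),"side",((proj(s,p)-[100,150])*3).round(), "if z.05", ((proj(s,p+[0,0,.006])-[100,150])*3).round())
for d in((.03,0),(-.03,0),(0,.03),(0,-.03)):
    p=[.6333+d[0],.0512+d[1],.044];print("disc",((proj(t,p)-[205,145])*10).round(),((proj(s,p)-[100,150])*3).round())
E
```

```text
t 39.25 tcp [ 0.416  -0.3399  0.2868] yaw -3.91 tilt 0.01 j [-22.  11.  -6.  -0. -73. 108.] F [-1.1 -0.4  0.3] w 0.828
tile top corner: top [428. 158.] side [365. 182.] if z.05 [365. 178.]
tile top corner: top [602. 168.] side [384. 143.] if z.05 [383. 140.]
tile top corner: top [592. 341.] side [436. 154.] if z.05 [436. 150.]
tile top corner: top [417. 330.] side [419. 193.] if z.05 [419. 189.]
disc [227. 144.] [343. 228.]
disc [228. 317.] [399. 237.]
disc [141. 231.] [363. 255.]
disc [315. 229.] [378. 212.]
```

View pics/t21.png

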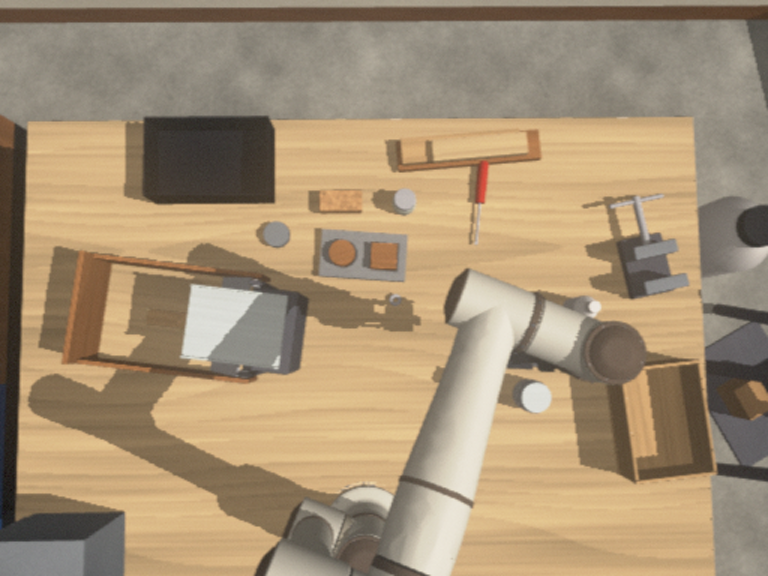

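View pics/s21.png

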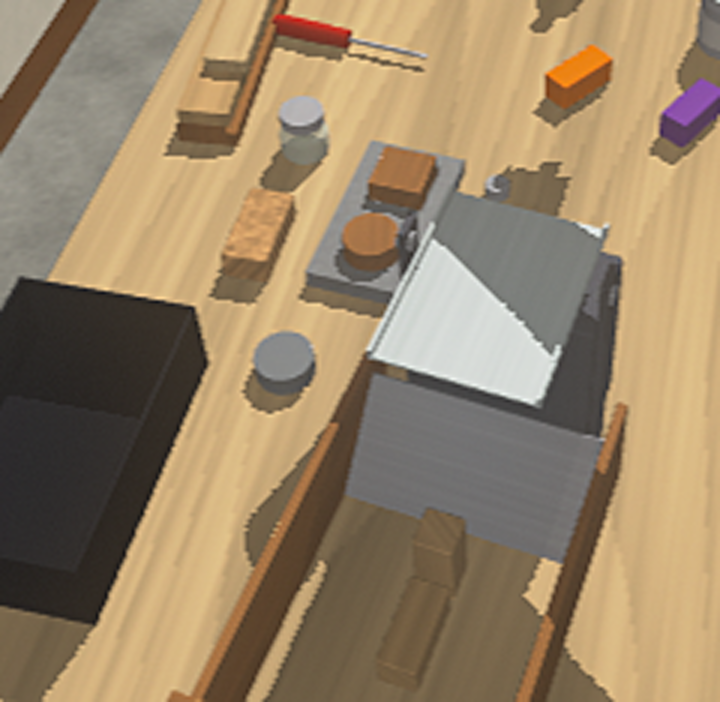

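View pics/t21b.png

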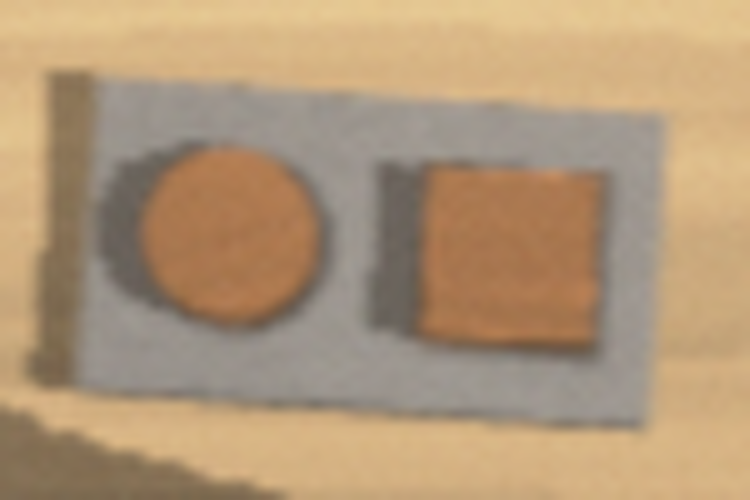

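```bash
python3 - <<'E'
from h import *
s=ld("side21.npy");k=12;o=np.array([200,190])
im=cv2.resize(np.ascontiguousarray(s["frame"][190:245,200:260,::-1]),None,fx=k,fy=k,interpolation=cv2.INTER_CUBIC)
a=np.radians(-4);X=np.array([np.cos(a),np.sin(a)]);Y=np.array([-np.sin(a),np.cos(a)]);c=np.array([.6258,-.0456])
pr=lambda p:tuple(int(v) for v in (proj(s,p)+.5-o)*k)
for z,col in((.044,(0,255,0)),(.050,(255,0,0))):
    L=[pr(np.append(c+.03*i*X+.03*j*Y,z)) for i,j in((1,1),(1,-1),(-1,-1),(-1,1))]
    cv2.polylines(im,[np.array(L)],True,col,1)
    L=[pr([.6338+.03*np.cos(q),.0511+.03*np.sin(q),z]) for q in np.linspace(0,6.28,40)]
    cv2.polylines(im,[np.array(L)],True,col,1)
cv2.imwrite("pics/ov.png",im)
E
```

```text
(no output)
```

View pics/ov.png

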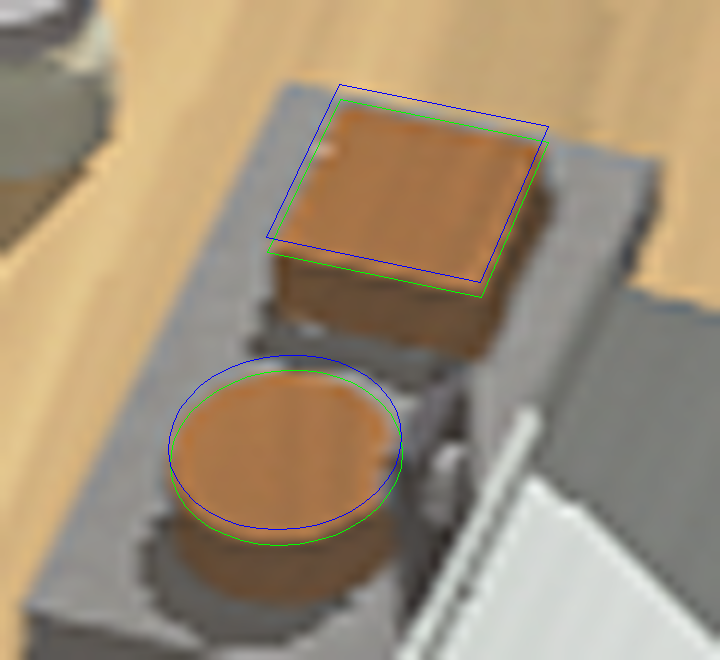

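```bash
python3 -c "
from station import *
finish_job()"
```

```text
the job is handed in; nothing more can be done
```

I found two finished blocks on the bench and sent both into the collecting box, one at a time off the tilting tray. After that I laid the round blank in the round nest and the square blank in the square nest, and handed the job in at about 39 s.

- **Blocks and tray:** the last pictures show both blocks in the box. One lies flat and the other stands on end against the slide. The tray is back level.
- **Blanks:** in the last side view, the top faces of both blanks line up with the seated height of 44 mm above the bench, so both are flat and fully down. I met no contact force while lowering either blank.
- **Bystanders:** the things on the bench look unmoved, including the orange and purple look-alikes. That is from looking at the pictures; I did not measure their positions again. The arm hid the glue bottle's body in the last top view and covered part of the right-hand side of the bench.
- **Small disagreements:** the top and side cameras differed by about 7 mm on the tray's position, so I used the average, and both blocks tipped in correctly. My estimates of the square blank's angle ranged from about 3° to 6°, and gripping it squared it up.
- **Disturbances:** I saw no block or blank knocked aside before I picked it up, and the grip did not slip.

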